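# Turn the bead tray end for end in the lever press

### The arm

A 6-joint arm with a two-finger parallel gripper is mounted at the origin on the work surface. World frame = base frame: x ahead of the robot, y to its left, z up, the work surface at z = 0. Lengths are in mm, angles in rad, forces in N, time in s.
With the tool pointing down it reaches from about 300 to 775 mm from the base axis. Payload 14.6 kg.
Tool frame: the origin (TCP) lies midway between the tips of the shut fingers; the grasp point (between the pads) lies 19 mm behind it; z points along the fingers, y is the direction in which the jaws open and shut (so a half turn about z gives the same grasp; the last joint's range is limited). The gripper opens to 94 mm and grips with 3 to 60 N. Pads are 16 mm wide; open, the fingers measure 119 mm over their backs; the gripper's body (75 mm by 177 mm) begins 78 mm behind the grasp point.
Start: joints at [-1.27, 0.3, 1.521, -0, 1.321, -0.067], TCP at [197.752, -513.209, 205.446] pointing down, gripper open.
Joint ranges: [-3.03, 3.03], [-0.79, 2.21], [0.23, 2.52], [-1.04, 4.18], [0, 3.07], [-2.55, 2.55]. Speed limits (rad/s): [2.22, 2.22, 2.57, 3.14, 3.14, 3.14].

### API

Orientations are given as [roll, pitch, yaw] about the fixed x, y, z axes, in that order (R = Rz(yaw) Ry(pitch) Rx(roll)).
In Python, from cell import manip gives the robot as it stands.
- The arm moves only by the tool play_rows, never from a script. Its argument "commands" is a list of rows, each an object of numbers: "x", "y", "z": the shift along the tool's x, y, z in m; "wx", "wy", "wz": the turn, a rotation vector about the tool's x, y, z in degrees; "grip": the opening, from 0 (shut) to 1 (fully open). In form: [{"x": .., "y": .., "z": .., "wx": .., "wy": .., "wz": .., "grip": ..}, ...]. A call has 1 to 20 rows; each row shifts and turns the commanded pose from where the row before left it, along the tool's axes as they then stand; what a row does not reach is not made up. A row lasts 1/8 s, in which the tool goes at most 62.5 mm and 10.7 degrees, less where a joint would pass 70% of its speed; a pose out of reach is approached as far as the arm can. A call is refused whole if a number of a shift passes 0.0625 or a number of a turn 10.7, either way. A call with a gripper value outside its range is refused whole. The fingers move at their own pace and stop on an object; "squeeze" is the grip in N (left out, the last holds). Time passes only in rows, so rows that do not move let the fingers close. It gives the time, the measured TCP pose, the force and the opening at its end, in the units of the state.
- manip.read_state(): the state, without advancing time (a new reading comes with each control period).
- manip.camera(name): name is "side" or "top"; returns (picture, depth): 400x640x3 uint8, red, green, blue; 400x640 float32, mm along the optical axis (not along the pixel's ray), 0 where there is no reading.
- manip.camera_info(name): a dict with "intrinsics" (3x3 intrinsics, pixels), "camera_from_world" (4x4, takes a point from world to camera coordinates). Camera axes: x right, y up, looking along -z (the intrinsics and any distortion apply to the point x, -y, -z); pixel columns grow to the right and rows downward; lengths in mm; the calibration is good to about 2 mm. A picture is of the moment at which its call begins. camera_info takes no time and is no camera call.
- manip.sign_off(): hands the job in, once; it reports no verdict.
The state is a dict: "clock": time; "joints": joint angles; "qd": joint speeds; "effort": joint torques, N m; "eef_pos": TCP position; "eef_rot": TCP orientation; "wrist_force": force on the tool from outside, world axes, zero at the start; "moment": the same for the moment, N m; "finger_gap": finger opening in mm.
Only numpy, scipy, OpenCV 4.12 (cv2) and the standard library are available. Lean on these libraries where they do the work, as an engineer would, in place of code of your own. Each camera call takes 0.05 s, during which the arm holds its last target.

### The job

The bead tray has been put into the tunnel of the brass lever press the wrong way round, with its finial seat sticking out at the mouth. Draw the tray right out of the tunnel, turn it end for end and slide it back in until it is fully home against the stop, seat end first, so that the finial seat lies under the press ram. Keep the tray right side up so that no beads spill, leave the other things on the ledge where they are, and let go of the tray at the end.

Things in the scene. Friction and masses are not known exactly. Their poses are not given: they have to be found in the camera images.
- press: Fixed brass and steel lever press, 93 mm wide, 290 mm tall. Its foot is a straight tunnel, 53 mm wide, 36 mm high, open at one end; it has no floor, the tray slides on the ledge. Origin: middle of the mouth, on the ledge. +x points level into the tunnel, z up. Two 36 mm tall brass plates flare the mouth to about 70 mm wide at x = -13 mm. Roof top at z = 52 mm.
- press_stop (a point): Middle of the stop wall at the tunnel's inner end, on the ledge: x = 96 mm in the press frame.
- press_head (a point): Middle of the front lower edge of the press head, which overhangs the mouth: x = -45, z = 75 mm in the press frame. The head is solid, 56 mm wide, z 75 to 125 mm, from here to x = 140 mm, so a hand coming straight down is blocked from the outer tab of a tray in the tunnel; lean some 40 degrees and come under it. The ram is over x = 50 mm. The lever above the head is fixed.
- tray: Loose wooden tray, about 0.22 kg: box body 90 mm long (x), 48 wide (y), 28 high, with a pull tab out from the middle of each end, so 142 mm overall. Origin: centre of the underside; +x to the end with the finial seat. It starts in the tunnel with +x pointing out, 0 to 10 mm short of the stop. Fully home, the inner tab touches the stop: origin at x = 25 mm in the press frame, the outer tab and 20 mm of body stick out.
- tray_seat (a point): The finial seat: middle of the top of a brass disc, 30 mm diameter, bearing a small brass finial (top at z = 31 mm). It lies at x = 25, y = 0, z = 23 mm in the tray frame. The other end of the tray holds twelve fixed rosewood beads.
- tray_tab_seat (a point): Middle of the pull tab at the seat end: x = 58, y = 0, z = 15 mm in the tray frame. Tab 26 mm long (x = 45 to 71), 12 mm thick (y), z 1 to 30 mm; pinch its two upright sides.
- tray_tab_bead (a point): Middle of the like pull tab at the bead end: x = -58, y = 0, z = 15 mm in the tray frame.
- imam_piece: Bystander, loose: turned turquoise imam piece, 26 mm diameter, 62 mm tall, standing beside the press. Origin: centre of its underside.
- awl: Bystander, loose: bead awl lying on the ledge to one side of the tray's run (press +y side); bone handle 70 x 16 x 14 mm towards -x, 5 mm thick steel pin 70 mm long towards +x. Origin: underside, where handle and pin meet.
- anvil: Bystander, loose: flat steel anvil block 70 x 50 x 22 mm, on the press -y side of the tray's run. Origin: centre of its underside.
- finial_cap: Bystander, loose: spare brass finial cap, 24 mm diameter, 24 mm tall, standing beside the press mouth on its -y side. Origin: centre of its underside.
- bowl: Bystander, loose: hammered copper bowl of rosewood beads (fixed in it), 112 mm diameter, 38 mm tall. Origin: centre of its underside.
- jar: Bystander, loose: amber glass jar with a brass cap, 56 mm diameter, 75 mm tall. Origin: centre of its underside.
- tin: Bystander, loose: round lidded steel tin, 68 mm diameter, 38 mm tall, to the left of the press. Origin: centre of its underside.
Mind the look-alikes: they are no part of the job. There is more than one size of the tray; the job needs the middle-sized.

How it is judged:
By the outcome, as a careful person would: the job done as asked, in the order asked, and still so for the second after the job is handed in, with the robot touching nothing.
It also fails if it takes over 72 s, if anything falls off the work surface, if the arm or the gripper's body presses on something with over 40 N, if the wrist force passes 120 N, or if a joint passes its speed limit or range.

## Working session

There is one attempt and no reset: what is moved stays moved. The work goes in short steps, Python scripts to look and compute and a tool call to move; the robot and the scene stay as the last step left them, time stands still between calls to the robot, and variables do not carry over. Pictures are saved under pics/ and viewed, and the job is handed in when it is done.

Besides the shell and the picture viewer there is one more tool, called after ">>>" by a JSON object that holds its "method" and its "body", one argument or row to a line. play_rows: Moves the arm, as the interface text tells. Its arguments: {"type":"object","properties":{"commands":{"type":"array"},"squeeze":{"type":"number"}},"required":["commands"]}

```bash
ls; mkdir -p pics; python3 - <<'E'
from cell import manip
import cv2,numpy as np
print(manip.read_state())
for n in("top","side"):
    p,d=manip.camera(n); np.savez(f"pics/{n}0.npz",p=p,d=d); cv2.imwrite(f"pics/{n}0.png",p[:,:,::-1]); print(n,manip.camera_info(n),(d>0).mean())
E
```

```text
pics
{'clock': 0.0, 'joints': array([-1.26956280e+00,  3.00475486e-01,  1.52155052e+00,  3.99984744e-06,
        1.32068816e+00, -6.65947172e-02]), 'qd': array([-4.91128687e-05,  3.18315659e-04, -1.53762736e-04,  2.38750418e-03,
       -1.76318237e-04,  1.68871422e-04]), 'effort': array([-8.55256494e-04, -5.31812525e+01, -3.52735126e+01,  7.08008185e-02,
        2.44121393e-02, -9.45766601e-05]), 'eef_pos': array([ 197.70185522, -512.97387978,  204.89684842]), 'eef_rot': array([-3.14047389e+00, -7.84972424e-05,  3.67827205e-01]), 'wrist_force': array([-0.15836058, -0.41902004,  0.66888029]), 'moment': array([ 0.02748253, -0.03435097,  0.01059657]), 'finger_gap': 94.04016603828879}
top {'intrinsics': array([[494.79404802,   0.        , 320.30832356],
       [  0.        , 494.79404802, 200.15412488],
       [  0.        ,   0.        ,   1.        ]]), 'camera_from_world': array([[-1.02852406e-02, -9.99893750e-01,  1.03296532e-02,
         2.61058938e+01],
       [ 9.87735025e-01, -8.54955437e-03,  1.55905179e-01,
        -4.85707761e+02],
       [-1.55800300e-01,  1.18064825e-02,  9.87718013e-01,
        -1.52027663e+03],
       [ 0.00000000e+00,  0.00000000e+00,  0.00000000e+00,
         1.00000000e+00]])} 0.99586328125
side {'intrinsics': array([[385.33620747,   0.        , 319.46151361],
       [  0.        , 385.33620747, 200.52375165],
       [  0.        ,   0.        ,   1.        ]]), 'camera_from_world': array([[ 9.89921165e-01, -1.40638012e-01, -1.66444191e-02,
        -4.72455488e+02],
       [ 9.83703799e-02,  5.98295121e-01,  7.95214573e-01,
        -1.06707194e+02],
       [-1.01879122e-01, -7.88837054e-01,  6.06099617e-01,
        -9.33610925e+02],
       [ 0.00000000e+00,  0.00000000e+00,  0.00000000e+00,
         1.00000000e+00]])} 0.995953125
```

View pics/top0.png

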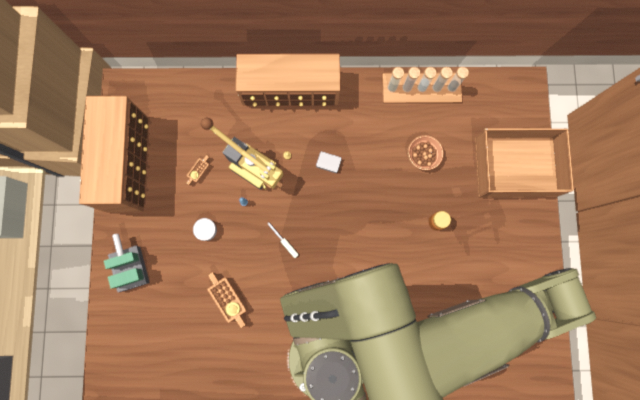

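View pics/side0.png

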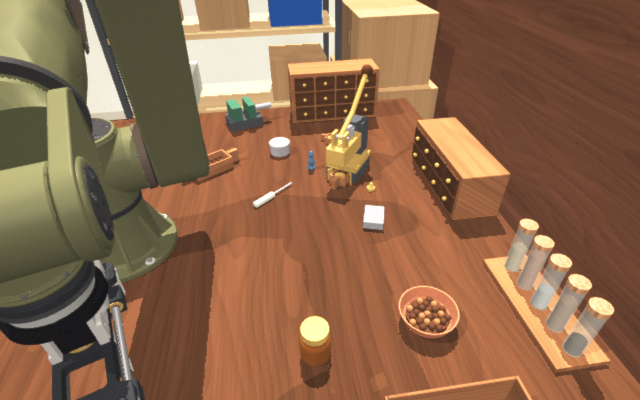

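```bash
python3 - <<'E'
import cv2,numpy as np
p=np.load("pics/top0.npz")["p"][:,:,::-1]
cv2.imwrite("pics/topz.png",cv2.resize(p[105:275,180:350],None,fx=4.5,fy=3.5*9/7*.75,interpolation=cv2.INTER_CUBIC)) if 0 else cv2.imwrite("pics/topz.png",cv2.resize(p[110:260,180:350],None,fx=4,fy=4,interpolation=cv2.INTER_CUBIC))
p=np.load("pics/side0.npz")["p"][:,:,::-1]
cv2.imwrite("pics/sidez.png",cv2.resize(p[120:240,240:400],None,fx=5,fy=5,interpolation=cv2.INTER_CUBIC))
E
```

```text
(no output)
```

View pics/topz.png

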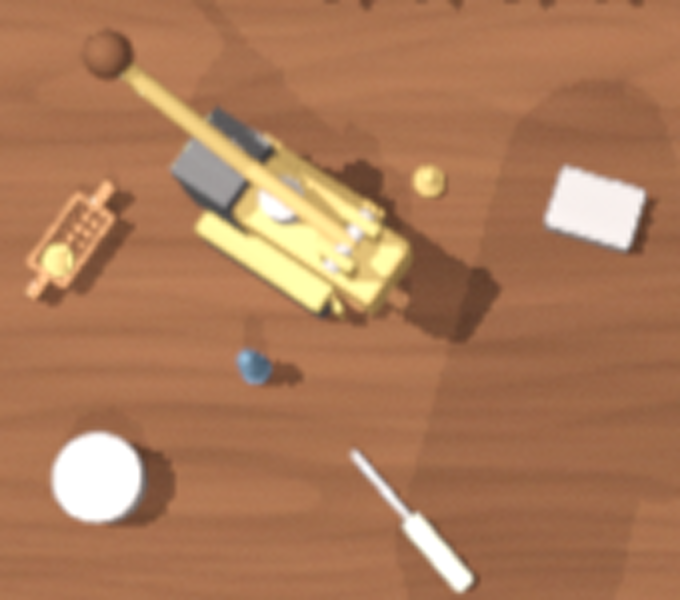

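View pics/sidez.png

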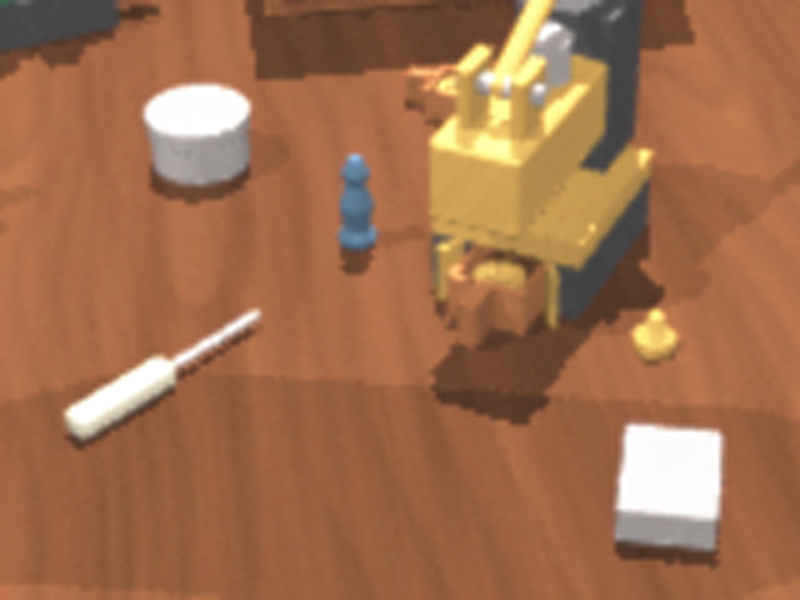

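```bash
cat > h.py <<'E'
import numpy as np,cv2
from cell import manip
def cloud(n,p=None,d=None):
    i=manip.camera_info(n);K=i["intrinsics"];T=np.linalg.inv(i["camera_from_world"])
    v,u=np.mgrid[:400,:640]
    P=np.stack([(u-K[0,2])/K[0,0]*d,-(v-K[1,2])/K[1,1]*d,-d,np.ones_like(d)],-1)
    return (P@T.T)[...,:3]
def ray(n,u,v,z):
    i=manip.camera_info(n);K=i["intrinsics"];T=np.linalg.inv(i["camera_from_world"])
    dr=T[:3,:3]@np.array([(u-K[0,2])/K[0,0],-(v-K[1,2])/K[1,1],-1]);o=T[:3,3]
    return o+dr*(z-o[2])/dr[2]
def proj(n,X):
    i=manip.camera_info(n);c=i["camera_from_world"]@np.append(X,1);q=i["intrinsics"]@np.array([c[0],-c[1],-c[2]]);return q[:2]/q[2]
E
python3 - <<'E'
from h import *
for n in("top","side"):
    f=np.load(f"pics/{n}0.npz");W=cloud(n,d=f["d"].astype(float))
    m=np.zeros((400,640),bool)
    if n=="top": m[125:200,215:290]=1
    else: m[120:215,310:380]=1
    for lo,hi in((118,130),(48,56),(20,35)):
        k=m&(W[...,2]>lo)&(W[...,2]<hi)
        k=cv2.morphologyEx(k.astype(np.uint8),cv2.MORPH_OPEN,np.ones((2,2)))>0
        P=W[k]
        print(n,lo,len(P),P[:,2].mean() if len(P) else 0)
        if len(P)>5:
            print(cv2.minAreaRect(P[:,:2].astype(np.float32)), P[:,:2].min(0),P[:,:2].max(0))
f=np.load("pics/top0.npz");W=cloud("top",d=f["d"].astype(float))
for nm,u,v in(("floor",300,230),("anvil",329,162),("tin",204,230),("cap",287,155)): print(nm,W[v,u])
f=np.load("pics/side0.npz");W=cloud("side",d=f["d"].astype(float))
for nm,u,v in(("floor",300,230),("anvil",374,212),("tin",280,145)): print(nm,W[v,u])
E
```

```text
top 118 375 127.47218799894938
((449.94647216796875, 114.68179321289062), (427.0398864746094, 105.11801147460938), 33.710655212402344) [243.15951864  39.89965457] [623.81597297 269.04560804]
top 48 161 61.23821331279676
((455.4792785644531, 122.93339538574219), (438.7398986816406, 124.11434936523438), 37.154991149902344) [243.15951864  39.89965457] [646.96340172 303.95314005]
top 20 15 26.56441717836004
((536.8622436523438, 149.09463500976562), (13.92361068725586, 10.493001937866211), 47.94312286376953) [530.5894599  143.81787367] [544.0405078  156.32946419]
side 118 333 126.01452330839965
((504.75067138671875, -101.3770751953125), (1294.0318603515625, 106.34315490722656), 74.49948120117188) [ 383.07505257 -739.06969878] [728.67217282 507.95924814]
side 48 237 51.82675378719669
((450.96923828125, -175.93988037109375), (1119.744873046875, 181.8543701171875), 73.90058135986328) [ 383.07505257 -739.06969878] [693.35975452 336.82622467]
side 20 431 22.131054674950505
((575.2702026367188, 212.0900115966797), (434.9427185058594, 186.72323608398438), 80.86005401611328) [488.0211819  -16.06719447] [683.43176553 434.49554138]
floor [396.01979966  86.95369286  -0.76852992]
anvil [611.53503757  -7.82718938  26.67554997]
tin [395.05236073 384.4501169   37.8501659 ]
cap [637.76311255 127.45594675  18.3910488 ]
floor [ 4.25877454e+02 -1.52048794e+01  1.23581727e-01]
anvil [617.97231202  -1.02854767  21.71525729]
tin [401.24382649 361.9393503   36.53709224]
```

```bash
python3 - <<'E'
from h import *
for n in("top","side"): print(np.linalg.inv(manip.camera_info(n)["camera_from_world"])[:3,3])
p=np.load("pics/top0.npz")["p"][:,:,::-1]
cv2.imwrite("pics/topz2.png",cv2.resize(p[135:195,220:300],None,fx=10,fy=10,interpolation=cv2.INTER_CUBIC))
p=np.load("pics/side0.npz")["p"][:,:,::-1]
cv2.imwrite("pics/sidez2.png",cv2.resize(p[135:195,315:395],None,fx=10,fy=10,interpolation=cv2.INTER_CUBIC))
E
```

```text
[ 243.15951864   39.89965457 1577.05930225]
[ 383.07505257 -739.06969878  642.85259273]
```

View pics/topz2.png

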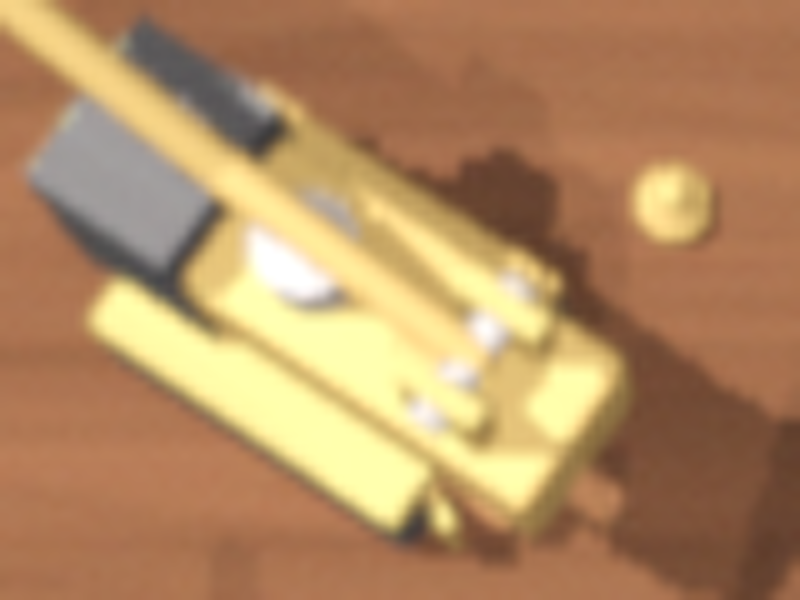

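View pics/sidez2.png

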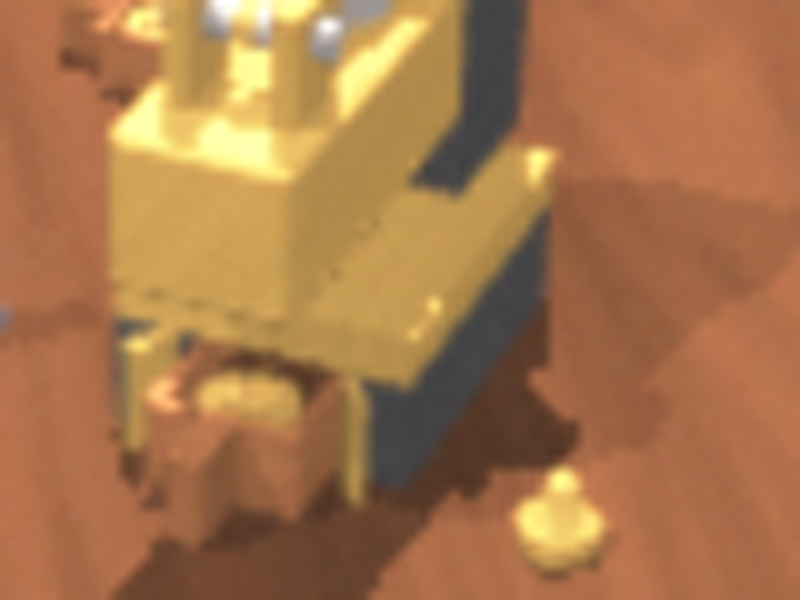

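```bash
python3 - <<'E'
from h import *
def t(X,Y,z): return ray("top",(X+.5)/10-.5+220,(Y+.5)/10-.5+135,z)[:2]
def s(X,Y,z): return ray("side",(X+.5)/10-.5+315,(Y+.5)/10-.5+135,z)[:2]
def L(nm,a,b): d=b-a; print(nm,a.round(1),b.round(1),np.linalg.norm(d).round(1),np.degrees(np.arctan2(d[1],d[0])).round(1))
L("roofL top",t(420,520,52),t(95,300,52))
L("roofL upperedge",t(435,475,52),t(120,278,52))
L("headL",t(515,522,125),t(185,280,125))
L("head front",t(515,522,125),t(625,362,125))
L("head front side top",s(110,130,125),s(293,180,125))
L("head front side bot",s(112,310,75),s(290,325,75))
L("headR side top",s(293,180,125),s(435,25,125))
L("roofR side",s(405,385,52),s(555,155,52))
L("press base R",s(405,488,0),s(548,300,0))
L("flare R bottom/top",s(355,505,0),s(353,380,36))
L("flare L",s(130,450,0),s(128,340,36))
print("tab tip", s(188,545,1),s(190,475,30), t(595,522,30))
E
```

```text
roofL top [528.4 205.2] [599.8 308. ] 125.2 55.3
roofL upperedge [542.7 200.6] [606.8 300.3] 118.5 57.3
headL [513.9 169. ] [588.6 268.3] 124.3 53.1
head front [513.9 169. ] [562.4 136.3] 58.5 -34.0
head front side top [519.6 166.2] [563.2 131.7] 55.6 -38.3
head front side bot [518.  154.8] [564.9 139. ] 49.5 -18.6
headR side top [563.2 131.7] [619.  209.5] 95.7 54.4
roofR side [597.9 138.7] [669.9 255.7] 137.3 58.4
press base R [605.2 162.5] [671.1 255.9] 114.2 54.8
flare R bottom/top [589.1 156.5] [589.6 167.5] 11.1 87.2
flare L [529.2 195.2] [529.4 199.2] 4.0 87.3
tab tip [537.73876119 143.39910701] [536.98041736 136.55857683] [531.42458853 152.01759281]
```

```bash
cat >> h.py <<'E'
from scipy.ndimage import map_coordinates,gaussian_filter
def edge(n,g,a,b,z,w=2.5):
    """refine image line a->b (pixels), return world line on plane z"""
    a=np.array(a,float);b=np.array(b,float);d=(b-a)/np.linalg.norm(b-a);nn=np.array([-d[1],d[0]])
    o=np.arange(-w,w+.01,.1);pts=[]
    for t in np.linspace(.08,.92,30):
        c=a+(b-a)*t; q=c+o[:,None]*nn
        pr=sum(map_coordinates(g[...,k].astype(float),[q[:,1],q[:,0]],order=3) for k in range(3))
        gr=np.abs(np.gradient(gaussian_filter(pr,4))); pts.append(c+nn*o[gr.argmax()])
    pts=np.array(pts)
    W=np.array([ray(n,u,v,z)[:2] for u,v in pts]).astype(np.float32)
    vx,vy,x,y=cv2.fitLine(W,cv2.DIST_HUBER,0,.5,.01).ravel()
    r=(W-[x,y])@[-vy,vx]
    return np.array([x,y]),np.degrees(np.arctan2(vy,vx))%180,np.median(abs(r))
E
python3 - <<'E'
from h import *
T=np.load("pics/top0.npz")["p"];S=np.load("pics/side0.npz")["p"]
t=lambda X,Y:((X+.5)/10-.5+220,(Y+.5)/10-.5+135)
s=lambda X,Y:((X+.5)/10-.5+315,(Y+.5)/10-.5+135)
for nm,r in dict(roofL=edge("top",T,t(90,320),t(400,525),52),
 headL=edge("top",T,t(225,310),t(510,522),125),
 headfront=edge("top",T,t(520,522),t(625,362),125),
 headfrontS=edge("side",S,s(112,132),s(290,180),125),
 headRS=edge("side",S,s(293,180),s(435,25),125),
 headvertRbot=edge("side",S,s(125,315),s(285,345),75),
 roofRS=edge("side",S,s(410,385),s(550,190),52),
 baseRS=edge("side",S,s(410,488),s(548,300),0,),
 roofRT=edge("top",T,t(280,85),t(540,250),52)).items(): print(nm,r)
# lateral offsets
E
```

```text
roofL (array([565.78174, 272.90814], dtype=float32), np.float32(55.546753), np.float32(0.13516036))
headL (array([548.9931 , 214.27217], dtype=float32), np.float32(54.558098), np.float32(0.5339773))
headfront (array([534.6992 , 154.60086], dtype=float32), np.float32(145.59021), np.float32(0.15631057))
headfrontS (array([547.09546, 140.2432 ], dtype=float32), np.float32(145.69733), np.float32(0.4437247))
headRS (array([595.4308, 178.2085], dtype=float32), np.float32(55.58664), np.float32(0.20518297))
headvertRbot (array([541.3156 , 134.64497], dtype=float32), np.float32(156.9003), np.float32(1.3698393))
roofRS (array([633.5    , 188.41554], dtype=float32), np.float32(55.712666), np.float32(0.19523726))
baseRS (array([632.6824 , 202.48795], dtype=float32), np.float32(56.01871), np.float32(0.94519305))
roofRT (array([633.774 , 204.5398], dtype=float32), np.float32(56.76516), np.float32(0.23366463))
```

```bash
cat >> h.py <<'E'
YAW=np.radians(55.6);EX=np.array([np.cos(YAW),np.sin(YAW)]);EY=np.array([-EX[1],EX[0]]);O=np.array([564.6,186.0])
def pf(w): w=np.asarray(w)[:2]-O; return np.array([w@EX,w@EY])
def wf(x,y): return O+x*EX+y*EY
E
python3 - <<'E'
from h import *
t=lambda X,Y:((X+.5)/4-.5+180,(Y+.5)/4-.5+110)
for nm,X,Y,z in(("imam",258,362,31),("cap",430,182,12),("anv1",565,167,22),("anv2",648,185,22),("anv3",630,250,22),("anv4",545,222,22),("awltip",353,452,3),("awlmid",408,515,7),("awlend",465,588,7),("small1",110,190,20),("small2",35,292,10)):
    w=ray("top",*t(X,Y),z); print(nm,w[:2].round(),pf(w).round())
E
```

```text
imam [489. 262.] [ 20. 105.]
cap [639. 127.] [ -6. -94.]
anv1 [648.  18.] [ -92. -164.]
anv2 [633. -49.] [-155. -189.]
anv3 [579. -34.] [-173. -136.]
anv4 [603.  34.] [-104. -117.]
awltip [420. 189.] [-79. 121.]
awlmid [369. 145.] [-144.  138.]
awlend [311. 100.] [-214.  161.]
small1 [632. 385.] [202.  56.]
small2 [551. 445.] [206. 157.]
```

```bash
cat >> h.py <<'E'
from scipy.spatial.transform import Rotation as Rn
def pose():
    s=manip.read_state(); return s["eef_pos"],Rn.from_euler("xyz",s["eef_rot"])
def Rt(lean,yaw=YAW): return Rn.from_euler("z",yaw)*Rn.from_euler("x",np.pi)*Rn.from_euler("y",np.radians(lean))
def go(target,R=None):
    p,R0=pose(); d=R0.inv().apply(np.asarray(target)-p)
    print("pos",p.round(1),"press",pf(p).round(1),"shift tool mm",d.round(1))
    if R is not None: print("then turn deg",np.degrees((R0.inv()*R).as_rotvec()).round(2))
    s=manip.read_state(); print("j",s["joints"].round(2),"F",s["wrist_force"].round(1),"gap",round(s["finger_gap"],1),"t",round(s["clock"],2))
E
python3 - <<'E'
from h import *
w=wf(-130,0); print(w); go([*w,205],Rt(0)); print(Rt(40).as_matrix().round(2), Rt(0).as_matrix().round(2))
E
```

```text
[491.15428955  78.73524522]
pos [ 197.7 -513.   204.9] press [-784.   -92.2] shift tool mm [ 4.866e+02 -4.466e+02  4.000e-01]
then turn deg [-6.000e-02 -2.000e-02 -3.452e+01]
j [-1.27  0.3   1.52 -0.    1.32 -0.07] F [-0.7  0.4 -0.1] gap 93.7 t 0.1
[[ 0.43  0.83  0.36]
 [ 0.63 -0.56  0.53]
 [ 0.64  0.   -0.77]] [[ 0.56  0.83  0.  ]
 [ 0.83 -0.56 -0.  ]
 [ 0.    0.   -1.  ]]
```

>>> {"method": "play_rows", "body": {
  "commands": [
    {"x": 0.0374,"y": -0.0344,"grip": 0.5},
    {"x": 0.0374,"y": -0.0344,"grip": 0.5},
    {"x": 0.0374,"y": -0.0344,"grip": 0.5},
    {"x": 0.0374,"y": -0.0344,"grip": 0.5},
    {"x": 0.0374,"y": -0.0344,"grip": 0.5},
    {"x": 0.0374,"y": -0.0344,"grip": 0.5},
    {"x": 0.0374,"y": -0.0344,"grip": 0.5},
    {"x": 0.0374,"y": -0.0344,"grip": 0.5},
    {"x": 0.0374,"y": -0.0344,"grip": 0.5},
    {"x": 0.0374,"y": -0.0344,"grip": 0.5},
    {"x": 0.0374,"y": -0.0344,"grip": 0.5},
    {"x": 0.0374,"y": -0.0344,"grip": 0.5},
    {"x": 0.0374,"y": -0.0344,"grip": 0.5},
    {"wz": -8.6,"grip": 0.5},
    {"wz": -8.6,"grip": 0.5},
    {"wz": -8.6,"grip": 0.5},
    {"wz": -8.7,"grip": 0.5},
    {"grip": 0.5},
    {"grip": 0.5}
  ]
}}

```text
$.commands[0]: bad value
```

```bash
python3 - <<'E'
from h import *
w=wf(-96,0); go([*w,205],Rt(40))
E
```

```text
pos [ 197.7 -513.   204.9] press [-784.   -92.2] shift tool mm [ 5.146e+02 -4.659e+02  4.000e-01]
then turn deg [ 11.99  38.74 -33.11]
j [-1.27  0.3   1.52 -0.    1.32 -0.07] F [-0.7  0.4 -0.1] gap 93.7 t 0.1
```

>>> {"method": "play_rows", "body": {
  "commands": [
    {"x": 0.0374,"y": -0.0344,"z": 0.0,"wx": 0.0,"wy": 0.0,"wz": 0.0,"grip": 0.5}
  ]
}}

```text
clock: 0.22
eef_pos: [219.6, -468.1, 204.5]
eef_rot: [-3.14, 0.0, 0.365]
wrist_force: [0.1, 0.1, -0.2]
finger_gap: 87.3
```

All keys are needed in each row. Moving on.

>>> {"method": "play_rows", "body": {
  "commands": [
    {"x": 0.0374,"y": -0.0344,"z": 0,"wx": 0,"wy": 0,"wz": 0,"grip": 0.5},
    {"x": 0.0374,"y": -0.0344,"z": 0,"wx": 0,"wy": 0,"wz": 0,"grip": 0.5},
    {"x": 0.0374,"y": -0.0344,"z": 0,"wx": 0,"wy": 0,"wz": 0,"grip": 0.5},
    {"x": 0.0374,"y": -0.0344,"z": 0,"wx": 0,"wy": 0,"wz": 0,"grip": 0.5},
    {"x": 0.0374,"y": -0.0344,"z": 0,"wx": 0,"wy": 0,"wz": 0,"grip": 0.5},
    {"x": 0.0374,"y": -0.0344,"z": 0,"wx": 0,"wy": 0,"wz": 0,"grip": 0.5},
    {"x": 0.0374,"y": -0.0344,"z": 0,"wx": 0,"wy": 0,"wz": 0,"grip": 0.5},
    {"x": 0.0374,"y": -0.0344,"z": 0,"wx": 0,"wy": 0,"wz": 0,"grip": 0.5},
    {"x": 0.0374,"y": -0.0344,"z": 0,"wx": 0,"wy": 0,"wz": 0,"grip": 0.5},
    {"x": 0.0374,"y": -0.0344,"z": 0,"wx": 0,"wy": 0,"wz": 0,"grip": 0.5},
    {"x": 0.0374,"y": -0.0344,"z": 0,"wx": 0,"wy": 0,"wz": 0,"grip": 0.5},
    {"x": 0.0374,"y": -0.0344,"z": 0,"wx": 0,"wy": 0,"wz": 0,"grip": 0.5},
    {"x": 0,"y": 0,"z": 0,"wx": 0,"wy": 0,"wz": -8.6,"grip": 0.5},
    {"x": 0,"y": 0,"z": 0,"wx": 0,"wy": 0,"wz": -8.6,"grip": 0.5},
    {"x": 0,"y": 0,"z": 0,"wx": 0,"wy": 0,"wz": -8.6,"grip": 0.5},
    {"x": 0,"y": 0,"z": 0,"wx": 0,"wy": 0,"wz": -8.7,"grip": 0.5},
    {"x": 0,"y": 0,"z": 0,"wx": 0,"wy": 0,"wz": 0,"grip": 0.5}
  ]
}}

```text
clock: 2.35
eef_pos: [490.5, 78.9, 205.2]
eef_rot: [-3.141, 0.0, 0.969]
wrist_force: [0.4, 0.5, 1.3]
finger_gap: 47.1
```

```bash
python3 - <<'E'
from h import *
w=wf(-96,0); go([*w,205],Rt(40))
E
```

```text
pos [490.5  78.9 205.2] press [-130.2    0.6] shift tool mm [34.2  0.6  0.2]
then turn deg [ 1.000e-02  4.002e+01 -8.000e-02]
j [ 0.09  0.18  1.67 -0.    1.29  0.69] F [0.4 0.5 1.3] gap 47.1 t 2.35
```

>>> {"method": "play_rows", "body": {
  "commands": [
    {"x": 0,"y": 0,"z": 0,"wx": 0,"wy": 10,"wz": 0,"grip": 0.5},
    {"x": 0,"y": 0,"z": 0,"wx": 0,"wy": 10,"wz": 0,"grip": 0.5},
    {"x": 0,"y": 0,"z": 0,"wx": 0,"wy": 10,"wz": 0,"grip": 0.5},
    {"x": 0,"y": 0,"z": 0,"wx": 0,"wy": 10,"wz": 0,"grip": 0.5},
    {"x": 0,"y": 0,"z": 0,"wx": 0,"wy": 0,"wz": 0,"grip": 0.5}
  ]
}}

```text
clock: 2.98
eef_pos: [489.9, 77.7, 204.4]
eef_rot: [-3.136, -0.697, 0.961]
wrist_force: [-0.7, -0.8, -0.4]
finger_gap: 46.8
```

```bash
python3 - <<'E'
from h import *
go([*wf(-96,0),85],Rt(40))
E
```

```text
pos [489.9  77.7 204.4] press [-131.5    0.5] shift tool mm [-49.4   0.8 114.4]
then turn deg [ 0.02  0.05 -0.43]
j [-0.26  0.03  2.    0.79  1.01 -0.05] F [-0.7 -0.8 -0.4] gap 46.8 t 2.98
```

>>> {"method": "play_rows", "body": {
  "commands": [
    {"x": -0.0125,"y": 0,"z": 0.028,"wx": 0,"wy": 0,"wz": 0,"grip": 0.5},
    {"x": -0.0125,"y": 0,"z": 0.029,"wx": 0,"wy": 0,"wz": 0,"grip": 0.5},
    {"x": -0.0125,"y": 0,"z": 0.029,"wx": 0,"wy": 0,"wz": 0,"grip": 0.5},
    {"x": -0.0125,"y": 0.0008,"z": 0.028,"wx": 0,"wy": 0,"wz": 0,"grip": 0.5},
    {"x": 0,"y": 0,"z": 0,"wx": 0,"wy": 0,"wz": -0.4,"grip": 0.5}
  ]
}}

```text
clock: 3.6
eef_pos: [510.5, 108.3, 84.7]
eef_rot: [3.141, -0.695, 0.977]
wrist_force: [0.3, 0.2, -0.1]
finger_gap: 47.1
```

```bash
python3 - <<'E'
from h import *
go([*wf(-32,0),9],Rt(40))
for n in("top","side"):
    p,d=manip.camera(n); q=proj(n,[*wf(-60,0),20]).astype(int)
    c=p[q[1]-60:q[1]+60,q[0]-80:q[0]+80,::-1]; cv2.imwrite(f"pics/{n}1.png",cv2.resize(c,None,fx=5,fy=5,interpolation=cv2.INTER_CUBIC))
E
```

```text
pos [510.5 108.3  84.7] press [-94.6   0.7] shift tool mm [-0.3  1.1 98.2]
then turn deg [-0.22  0.2   0.29]
j [-0.17  0.28  2.05  0.99  0.77 -0.31] F [ 0.3  0.2 -0.1] gap 47.1 t 3.6
```

View pics/side1.png

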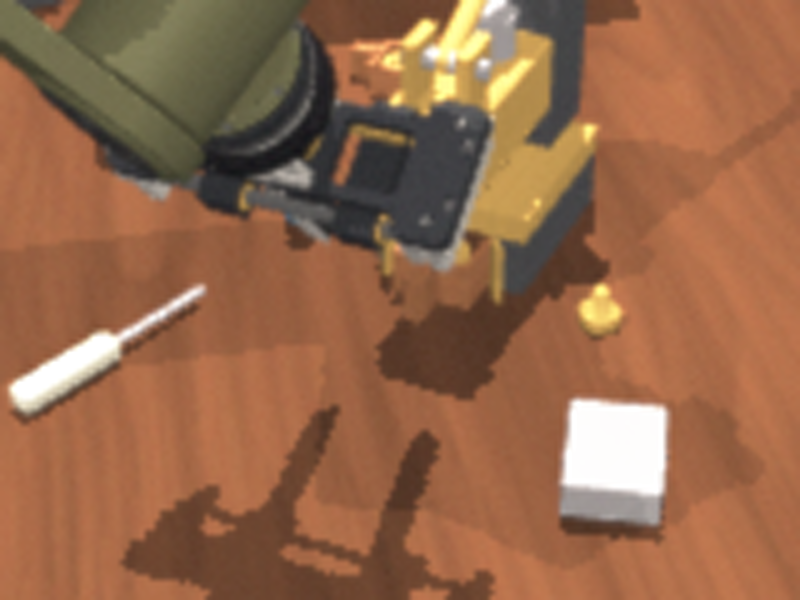

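View pics/top1.png

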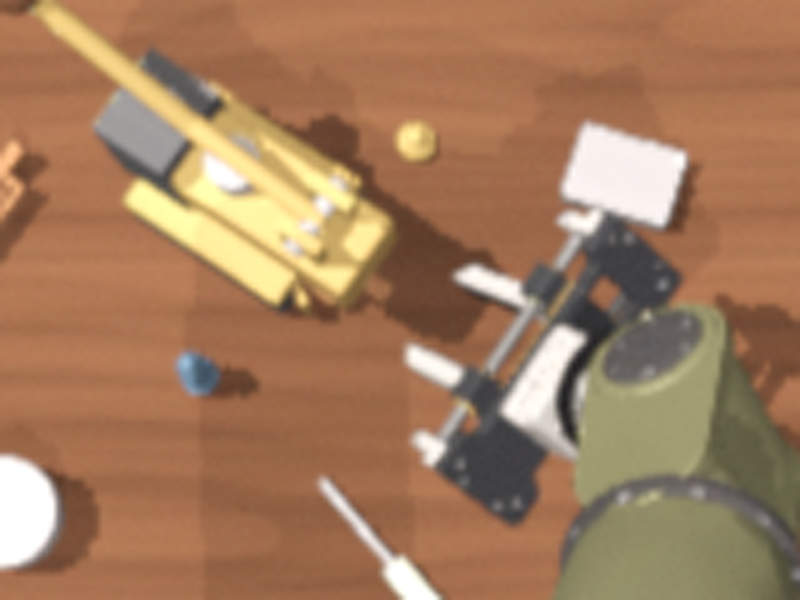

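>>> {"method": "play_rows", "body": {
  "commands": [
    {"x": 0,"y": 0.001,"z": 0.02,"wx": 0,"wy": 0,"wz": 0.3,"grip": 0.5},
    {"x": 0,"y": 0,"z": 0.02,"wx": 0,"wy": 0,"wz": 0,"grip": 0.5},
    {"x": 0,"y": 0,"z": 0.02,"wx": 0,"wy": 0,"wz": 0,"grip": 0.5},
    {"x": 0,"y": 0,"z": 0,"wx": 0,"wy": 0,"wz": 0,"grip": 0.5}
  ]
}}

```text
clock: 4.2
eef_pos: [534.0, 139.0, 40.7]
eef_rot: [3.14, -0.698, 0.973]
wrist_force: [-0.4, -0.1, 0.2]
finger_gap: 47.0
```

```bash
python3 - <<'E'
from h import *
go([*wf(-32,0),9],Rt(40))
for n in("top","side"):
    p,d=manip.camera(n); q=proj(n,[*wf(-40,0),20]).astype(int)
    c=p[q[1]-30:q[1]+30,q[0]-40:q[0]+40,::-1]; cv2.imwrite(f"pics/{n}2.png",cv2.resize(c,None,fx=10,fy=10,interpolation=cv2.INTER_CUBIC))
E
```

```text
pos [534.  139.   40.7] press [-56.1  -1.3] shift tool mm [-1.9 -1.3 39.8]
then turn deg [-0.02  0.    0.11]
j [-0.09  0.41  2.01  1.12  0.68 -0.39] F [-0.4 -0.1  0.2] gap 47.0 t 4.2
```

View pics/side2.png

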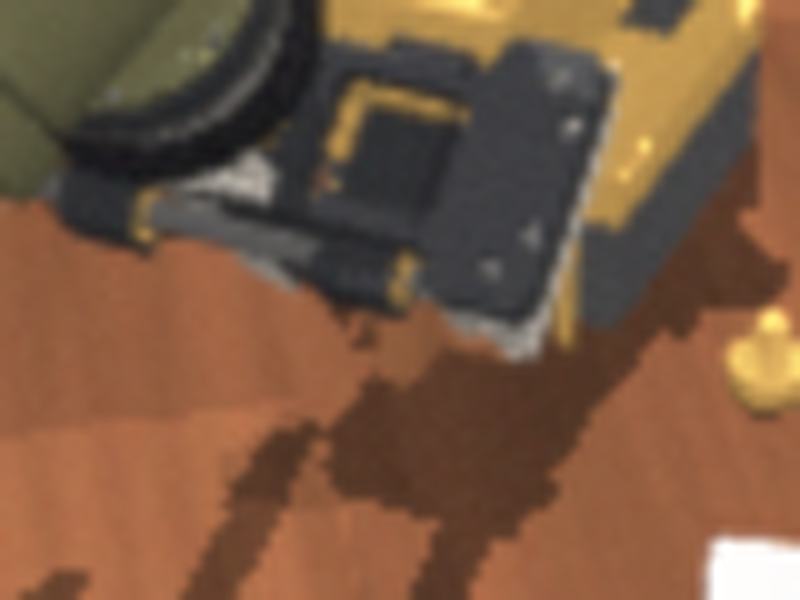

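View pics/top2.png

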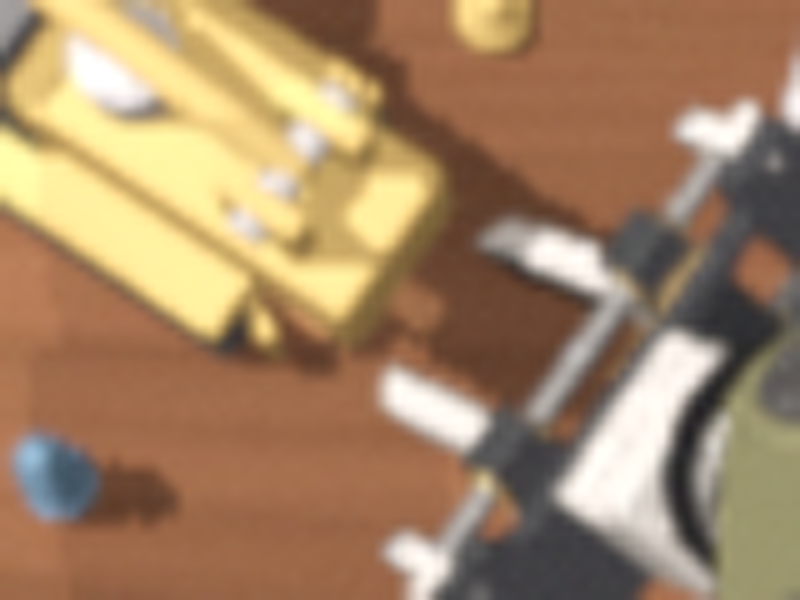

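>>> {"method": "play_rows", "body": {
  "commands": [
    {"x": -0.001,"y": -0.001,"z": 0.013,"wx": 0,"wy": 0,"wz": 0,"grip": 0.5},
    {"x": -0.001,"y": -0.001,"z": 0.013,"wx": 0,"wy": 0,"wz": 0,"grip": 0.5},
    {"x": 0,"y": 0,"z": 0.013,"wx": 0,"wy": 0,"wz": 0,"grip": 0.5},
    {"x": 0,"y": 0,"z": 0,"wx": 0,"wy": 0,"wz": 0,"grip": 0.5}
  ],
  "squeeze": 15
}}

```text
clock: 4.8
eef_pos: [545.0, 159.7, 7.8]
eef_rot: [-3.141, -0.697, 0.972]
wrist_force: [0.9, 0.6, 0.5]
finger_gap: 46.8
```

```bash
python3 - <<'E'
from h import *
go([*wf(-32,0),9],Rt(40))
E
```

```text
pos [545.  159.7   7.8] press [-32.7   1.3] shift tool mm [ 1.3  1.3 -0.4]
then turn deg [-0.08  0.05  0.06]
j [-0.05  0.5   1.98  1.21  0.62 -0.46] F [0.9 0.6 0.5] gap 46.8 t 4.8
```

>>> {"method": "play_rows", "body": {
  "commands": [
    {"x": 0,"y": 0,"z": 0,"wx": 0,"wy": 0,"wz": 0,"grip": 0.1},
    {"x": 0,"y": 0,"z": 0,"wx": 0,"wy": 0,"wz": 0,"grip": 0.0},
    {"x": 0,"y": 0,"z": 0,"wx": 0,"wy": 0,"wz": 0,"grip": 0.0},
    {"x": 0,"y": 0,"z": 0,"wx": 0,"wy": 0,"wz": 0,"grip": 0.0},
    {"x": 0,"y": 0,"z": 0,"wx": 0,"wy": 0,"wz": 0,"grip": 0.0},
    {"x": 0,"y": 0,"z": 0,"wx": 0,"wy": 0,"wz": 0,"grip": 0.0}
  ],
  "squeeze": 20
}}

```text
clock: 5.55
eef_pos: [545.5, 159.0, 9.0]
eef_rot: [3.14, -0.698, 0.972]
wrist_force: [-1.4, -3.5, 3.2]
finger_gap: 12.1
```

```bash
python3 - <<'E'
from h import *
p,R=pose()
go(p+np.array([*(-EX*150),0]))
E
```

```text
pos [545.5 159.    9. ] press [-33.1   0.5] shift tool mm [-1.149e+02 -1.000e-01 -9.640e+01]
j [-0.05  0.5   1.98  1.21  0.62 -0.46] F [-1.4 -3.5  3.2] gap 12.1 t 5.55
```

>>> {"method": "play_rows", "body": {
  "commands": [
    {"x": -0.0077,"y": 0,"z": -0.0064,"wx": 0,"wy": 0,"wz": 0,"grip": 0.0},
    {"x": -0.0077,"y": 0,"z": -0.0064,"wx": 0,"wy": 0,"wz": 0,"grip": 0.0},
    {"x": -0.0077,"y": 0,"z": -0.0064,"wx": 0,"wy": 0,"wz": 0,"grip": 0.0},
    {"x": -0.0077,"y": 0,"z": -0.0064,"wx": 0,"wy": 0,"wz": 0,"grip": 0.0},
    {"x": 0,"y": 0,"z": 0,"wx": 0,"wy": 0,"wz": 0,"grip": 0.0}
  ]
}}

```text
clock: 6.18
eef_pos: [522.4, 125.0, 9.0]
eef_rot: [3.14, -0.698, 0.972]
wrist_force: [-9.3, -7.9, 15.1]
finger_gap: 11.8
```

```bash
python3 - <<'E'
from h import *
go([*wf(-200,0),9],Rt(40))
for n in("top","side"):
    p,d=manip.camera(n); q=proj(n,[*wf(-40,0),20]).astype(int)
    c=p[q[1]-60:q[1]+60,q[0]-80:q[0]+80,::-1]; cv2.imwrite(f"pics/{n}3.png",cv2.resize(c,None,fx=4,fy=4,interpolation=cv2.INTER_CUBIC))
E
```

```text
pos [522.4 125.    9. ] press [-74.2   0.3] shift tool mm [-96.3   0.3 -80.9]
then turn deg [ 0.06 -0.01  0.05]
j [-0.13  0.46  2.04  1.2   0.66 -0.53] F [-9.3 -7.9 15.1] gap 11.8 t 6.17
```

View pics/top3.png

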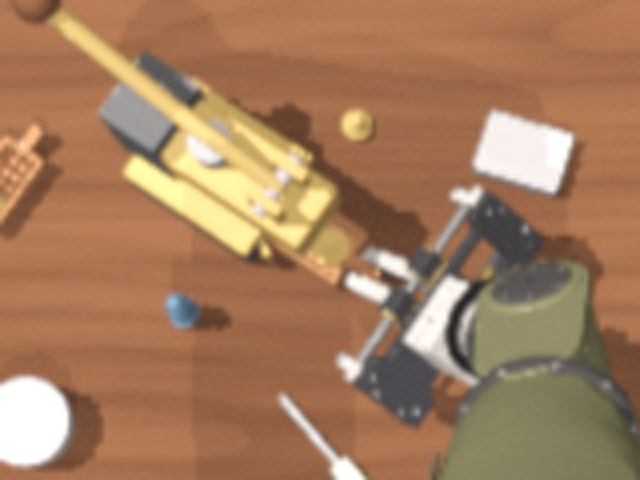

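>>> {"method": "play_rows", "body": {
  "commands": [
    {"x": -0.011,"y": 0,"z": -0.012,"wx": 0,"wy": 0,"wz": 0,"grip": 0.0},
    {"x": -0.0153,"y": 0,"z": -0.0129,"wx": 0,"wy": 0,"wz": 0,"grip": 0.0},
    {"x": -0.0153,"y": 0,"z": -0.0129,"wx": 0,"wy": 0,"wz": 0,"grip": 0.0},
    {"x": -0.0153,"y": 0,"z": -0.0129,"wx": 0,"wy": 0,"wz": 0,"grip": 0.0},
    {"x": -0.0153,"y": 0,"z": -0.0129,"wx": 0,"wy": 0,"wz": 0,"grip": 0.0},
    {"x": 0,"y": 0,"z": 0,"wx": 0,"wy": 0,"wz": 0,"grip": 0.0}
  ]
}}

```text
clock: 7.02
eef_pos: [467.4, 45.5, 10.5]
eef_rot: [3.141, -0.697, 0.969]
wrist_force: [0.7, 0.2, -2.8]
finger_gap: 11.6
```

```bash
python3 - <<'E'
from h import *
go([*wf(-220,0),10],Rt(40))
E
```

```text
pos [467.4  45.5  10.5] press [-170.9    0.8] shift tool mm [-38.    0.8 -31.2]
then turn deg [ 0.05  0.06 -0.05]
j [-0.36  0.4   2.15  1.13  0.76 -0.67] F [ 0.7  0.2 -2.8] gap 11.6 t 7.03
```

>>> {"method": "play_rows", "body": {
  "commands": [
    {"x": -0.0153,"y": 0,"z": -0.0129,"wx": 0,"wy": 0,"wz": 0,"grip": 0.0},
    {"x": -0.0153,"y": 0,"z": -0.0129,"wx": 0,"wy": 0,"wz": 0,"grip": 0.0},
    {"x": -0.0084,"y": 0,"z": -0.0056,"wx": 0,"wy": 0,"wz": 0,"grip": 0.0},
    {"x": 0,"y": 0,"z": 0,"wx": 0,"wy": 0,"wz": 0,"grip": 0.0},
    {"x": 0,"y": 0,"z": 0,"wx": 0,"wy": 0,"wz": 0,"grip": 0.5},
    {"x": 0,"y": 0,"z": 0,"wx": 0,"wy": 0,"wz": 0,"grip": 0.5},
    {"x": 0,"y": 0,"z": 0,"wx": 0,"wy": 0,"wz": 0,"grip": 0.5},
    {"x": 0,"y": 0,"z": -0.03,"wx": 0,"wy": 0,"wz": 0,"grip": 1.0},
    {"x": 0,"y": 0,"z": -0.04,"wx": 0,"wy": 0,"wz": 0,"grip": 1.0},
    {"x": 0,"y": 0,"z": -0.04,"wx": 0,"wy": 0,"wz": 0,"grip": 1.0},
    {"x": 0,"y": 0,"z": 0,"wx": 0,"wy": 0,"wz": 0,"grip": 1.0}
  ]
}}

```text
clock: 8.4
eef_pos: [400.8, -54.5, 95.8]
eef_rot: [3.135, -0.698, 0.974]
wrist_force: [-0.1, -0.1, -0.6]
finger_gap: 78.4
```

```bash
python3 - <<'E'
from h import *
go([*wf(-165,0),120],Rt(0))
for n in("top","side"):
    p,d=manip.camera(n); np.savez(f"pics/{n}4.npz",p=p,d=d); q=proj(n,[*wf(-150,0),20]).astype(int)
    print(q); c=p[q[1]-40:q[1]+40,q[0]-50:q[0]+50,::-1]; cv2.imwrite(f"pics/{n}4.png",cv2.resize(c,None,fx=7,fy=7,interpolation=cv2.INTER_CUBIC))
E
```

```text
pos [400.8 -54.5  95.8] press [-290.9   -0.7] shift tool mm [112.1  -0.7  62.4]
then turn deg [  0.3  -39.98   0.05]
j [-0.68  0.15  2.18  0.83  1.06 -0.6 ] F [-0.1 -0.1 -0.6] gap 78.4 t 8.4
[307 203]
[316 202]
```

View pics/top4.png

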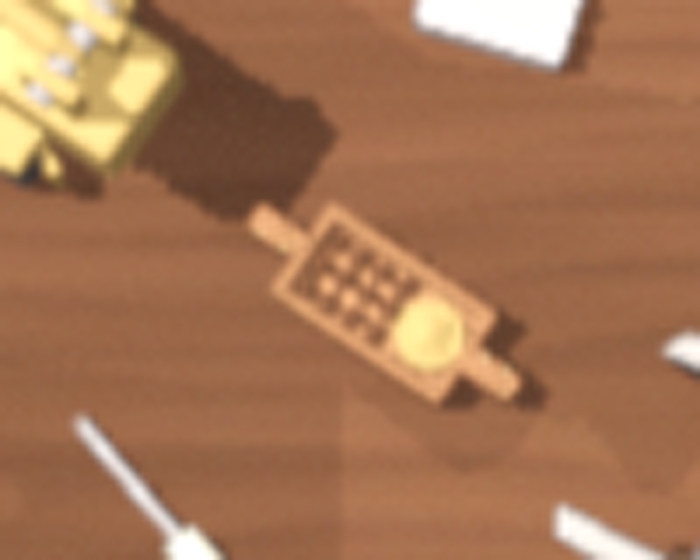

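View pics/side4.png

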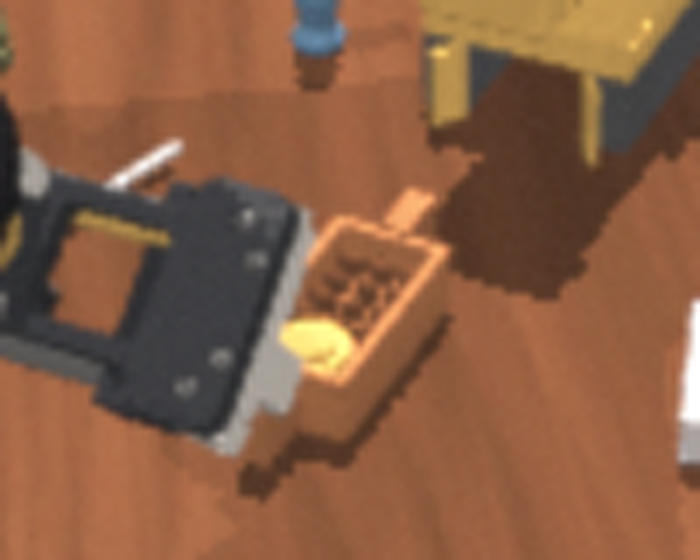

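```bash
python3 - <<'E'
from h import *
p=np.load("pics/top4.npz")["p"]
T=lambda X,Y:((X+.5)/7-.5+257,(Y+.5)/7-.5+163)
a=ray("top",*T(256,216),30);b=ray("top",*T(516,388),30)
print(pf(a),pf(b),(pf(a)+pf(b))/2,np.linalg.norm(a-b))
for c,d in (((335,205),(495,318)),((278,285),(440,400))):
    r=edge("top",p,T(*c),T(*d),28); print(r,pf(r[0]))
E
```

```text
[-96.04132372   0.99241245] [-237.26541345    0.62102178] [-166.65336858    0.80671712] 141.2245780660722
(array([481.39096 ,  23.380379], dtype=float32), np.float32(55.18796), np.float32(0.12100503)) [-181.1900062   -23.21781862]
(array([448.67688,  63.49451], dtype=float32), np.float32(55.810955), np.float32(0.11598552)) [-166.57367068   26.43817195]
```

>>> {"method": "play_rows", "body": {
  "commands": [
    {"x": 0,"y": 0,"z": -0.02,"wx": 0,"wy": -10,"wz": 0,"grip": 1.0},
    {"x": 0,"y": 0,"z": 0,"wx": 0,"wy": -10,"wz": 0,"grip": 1.0},
    {"x": 0,"y": 0,"z": 0,"wx": 0,"wy": -10,"wz": 0,"grip": 1.0},
    {"x": 0,"y": 0,"z": 0,"wx": 0,"wy": -10,"wz": 0,"grip": 1.0},
    {"x": 0.03,"y": 0,"z": 0,"wx": 0,"wy": 0,"wz": 0,"grip": 1.0},
    {"x": 0.03,"y": 0,"z": 0,"wx": 0,"wy": 0,"wz": 0,"grip": 1.0},
    {"x": 0.03,"y": 0,"z": 0,"wx": 0,"wy": 0,"wz": 0,"grip": 1.0},
    {"x": 0.03,"y": 0,"z": 0,"wx": 0,"wy": 0,"wz": 0,"grip": 1.0},
    {"x": 0,"y": 0,"z": 0,"wx": 0,"wy": 0,"wz": 0,"grip": 1.0}
  ]
}}

```text
clock: 9.62
eef_pos: [460.7, 37.6, 108.0]
eef_rot: [-3.14, 0.001, 0.975]
wrist_force: [-0.4, -0.5, 0.0]
finger_gap: 93.9
```

```bash
python3 - <<'E'
from h import *
go([*wf(-166.6,1.2),6],Rt(0))
E
```

```text
pos [460.7  37.6 108. ] press [-181.2    1.9] shift tool mm [ 14.6   0.9 102. ]
then turn deg [-0.07  0.04  0.26]
j [0.   0.22 1.87 0.   1.06 0.6 ] F [-0.4 -0.5  0. ] gap 93.9 t 9.62
```

>>> {"method": "play_rows", "body": {
  "commands": [
    {"x": 0.0146,"y": 0.0009,"z": 0,"wx": 0,"wy": 0,"wz": 0.2,"grip": 1.0},
    {"x": 0,"y": 0,"z": 0.025,"wx": 0,"wy": 0,"wz": 0,"grip": 1.0},
    {"x": 0,"y": 0,"z": 0.025,"wx": 0,"wy": 0,"wz": 0,"grip": 1.0},
    {"x": 0,"y": 0,"z": 0.025,"wx": 0,"wy": 0,"wz": 0,"grip": 1.0},
    {"x": 0,"y": 0,"z": 0.015,"wx": 0,"wy": 0,"wz": 0,"grip": 1.0},
    {"x": 0,"y": 0,"z": 0.012,"wx": 0,"wy": 0,"wz": 0,"grip": 1.0},
    {"x": 0,"y": 0,"z": 0,"wx": 0,"wy": 0,"wz": 0,"grip": 1.0},
    {"x": 0,"y": 0,"z": 0,"wx": 0,"wy": 0,"wz": 0,"grip": 0.3},
    {"x": 0,"y": 0,"z": 0,"wx": 0,"wy": 0,"wz": 0,"grip": 0.3},
    {"x": 0,"y": 0,"z": 0,"wx": 0,"wy": 0,"wz": 0,"grip": 0.3},
    {"x": 0,"y": 0,"z": 0,"wx": 0,"wy": 0,"wz": 0,"grip": 0.3},
    {"x": 0,"y": 0,"z": 0,"wx": 0,"wy": 0,"wz": 0,"grip": 0.3}
  ],
  "squeeze": 25
}}

```text
clock: 11.12
eef_pos: [469.7, 46.9, 7.6]
eef_rot: [3.141, 0.0, 0.968]
wrist_force: [1.2, -1.3, 2.7]
finger_gap: 47.8
```

```bash
python3 - <<'E'
from h import *
go([*wf(-166.6,1.2),6],Rt(0))
E
```

```text
pos [469.7  46.9   7.6] press [-168.4   -0.3] shift tool mm [ 1.7 -1.5  1.6]
then turn deg [ 0.06  0.   -0.15]
j [ 0.02  0.41  1.9  -0.    0.83  0.63] F [ 1.2 -1.3  2.7] gap 47.8 t 11.12
```

>>> {"method": "play_rows", "body": {
  "commands": [
    {"x": 0,"y": 0,"z": -0.02,"wx": 0,"wy": 0,"wz": 0,"grip": 0.3},
    {"x": 0,"y": 0,"z": -0.02,"wx": 0,"wy": 0,"wz": 0,"grip": 0.3},
    {"x": 0.004,"y": -0.02,"z": 0,"wx": 0,"wy": 0,"wz": 0,"grip": 0.3},
    {"x": 0.004,"y": -0.02,"z": 0,"wx": 0,"wy": 0,"wz": 0,"grip": 0.3},
    {"x": 0.004,"y": -0.02,"z": 0,"wx": 0,"wy": 0,"wz": 0,"grip": 0.3},
    {"x": 0.004,"y": -0.02,"z": 0,"wx": 0,"wy": 0,"wz": 0,"grip": 0.3},
    {"x": 0.004,"y": -0.02,"z": 0,"wx": 0,"wy": 0,"wz": 0,"grip": 0.3},
    {"x": 0,"y": 0,"z": 0,"wx": 0,"wy": 0,"wz": 0,"grip": 0.3}
  ],
  "squeeze": 30
}}

```text
clock: 12.12
eef_pos: [397.4, 121.2, 47.1]
eef_rot: [3.141, 0.001, 0.97]
wrist_force: [1.2, -0.5, -2.3]
finger_gap: 48.1
```

```bash
python3 - <<'E'
from h import *
go([*wf(-105,0),48],Rt(0))
for n in("side",):
    p,d=manip.camera(n); q=proj(n,[*wf(-120,60),40]).astype(int)
    print(q); c=p[q[1]-60:q[1]+60,q[0]-80:q[0]+80,::-1]; cv2.imwrite(f"pics/{n}5.png",cv2.resize(c,None,fx=4,fy=4,interpolation=cv2.INTER_CUBIC))
E
```

```text
pos [397.4 121.2  47.1] press [-147.9  101.3] shift tool mm [ 43.  101.3  -0.8]
then turn deg [ 0.03  0.03 -0.02]
j [ 0.21  0.23  2.04 -0.    0.88  0.81] F [ 1.2 -0.5 -2.3] gap 48.1 t 12.12
[302 185]
```

View pics/side5.png

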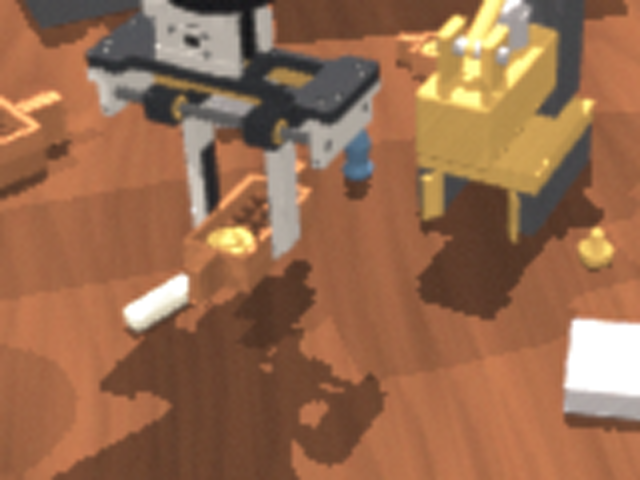

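Tray held level, seat toward the camera, lifted over the awl. Turning it now.

>>> {"method": "play_rows", "body": {
  "commands": [
    {"x": 0,"y": 0,"z": 0,"wx": 0,"wy": 0,"wz": -10,"grip": 0.3},
    {"x": 0,"y": 0,"z": 0,"wx": 0,"wy": 0,"wz": -10,"grip": 0.3},
    {"x": 0,"y": 0,"z": 0,"wx": 0,"wy": 0,"wz": -10,"grip": 0.3},
    {"x": 0,"y": 0,"z": 0,"wx": 0,"wy": 0,"wz": -10,"grip": 0.3},
    {"x": 0,"y": 0,"z": 0,"wx": 0,"wy": 0,"wz": -10,"grip": 0.3},
    {"x": 0,"y": 0,"z": 0,"wx": 0,"wy": 0,"wz": -10,"grip": 0.3},
    {"x": 0,"y": 0,"z": 0,"wx": 0,"wy": 0,"wz": -10,"grip": 0.3},
    {"x": 0,"y": 0,"z": 0,"wx": 0,"wy": 0,"wz": -10,"grip": 0.3},
    {"x": 0,"y": 0,"z": 0,"wx": 0,"wy": 0,"wz": -10,"grip": 0.3},
    {"x": 0,"y": 0,"z": 0,"wx": 0,"wy": 0,"wz": -10,"grip": 0.3},
    {"x": 0,"y": 0,"z": 0,"wx": 0,"wy": 0,"wz": -10,"grip": 0.3},
    {"x": 0,"y": 0,"z": 0,"wx": 0,"wy": 0,"wz": -10,"grip": 0.3},
    {"x": 0,"y": 0,"z": 0,"wx": 0,"wy": 0,"wz": -10,"grip": 0.3},
    {"x": 0,"y": 0,"z": 0,"wx": 0,"wy": 0,"wz": -10,"grip": 0.3},
    {"x": 0,"y": 0,"z": 0,"wx": 0,"wy": 0,"wz": -10,"grip": 0.3},
    {"x": 0,"y": 0,"z": 0,"wx": 0,"wy": 0,"wz": -10,"grip": 0.3},
    {"x": 0,"y": 0,"z": 0,"wx": 0,"wy": 0,"wz": -10,"grip": 0.3},
    {"x": 0,"y": 0,"z": 0,"wx": 0,"wy": 0,"wz": -10,"grip": 0.3},
    {"x": 0,"y": 0,"z": 0,"wx": 0,"wy": 0,"wz": 0,"grip": 0.3},
    {"x": 0,"y": 0,"z": 0,"wx": 0,"wy": 0,"wz": 0,"grip": 0.3}
  ]
}}

```text
clock: 14.68
eef_pos: [398.8, 120.0, 47.4]
eef_rot: [-3.141, -0.0, -2.178]
wrist_force: [-0.0, -0.3, -1.9]
finger_gap: 47.7
```

```bash
python3 - <<'E'
from h import *
go([*wf(-105,0),48],Rt(0,YAW+np.pi))
E
```

```text
pos [398.8 120.   47.4] press [-148.1   99.5] shift tool mm [-43.8 -99.2  -0.5]
then turn deg [-0.06 -0.01 -0.39]
j [ 0.2   0.23  2.03 -0.    0.88 -2.33] F [-0.  -0.3 -1.9] gap 47.7 t 14.68
```

>>> {"method": "play_rows", "body": {
  "commands": [
    {"x": 0,"y": -0.02,"z": 0,"wx": 0,"wy": 0,"wz": -0.2,"grip": 0.3},
    {"x": 0,"y": -0.02,"z": 0,"wx": 0,"wy": 0,"wz": 0,"grip": 0.3},
    {"x": 0,"y": -0.02,"z": 0,"wx": 0,"wy": 0,"wz": 0,"grip": 0.3},
    {"x": 0,"y": -0.02,"z": 0,"wx": 0,"wy": 0,"wz": 0,"grip": 0.3},
    {"x": 0,"y": -0.019,"z": 0,"wx": 0,"wy": 0,"wz": 0,"grip": 0.3},
    {"x": 0,"y": 0,"z": 0.015,"wx": 0,"wy": 0,"wz": 0,"grip": 0.3},
    {"x": 0,"y": 0,"z": 0.015,"wx": 0,"wy": 0,"wz": 0,"grip": 0.3},
    {"x": 0,"y": 0,"z": 0,"wx": 0,"wy": 0,"wz": 0,"grip": 0.3}
  ]
}}

```text
clock: 15.68
eef_pos: [479.1, 64.3, 15.9]
eef_rot: [3.14, -0.002, -2.17]
wrist_force: [-0.5, 0.1, -2.3]
finger_gap: 47.6
```

```bash
python3 - <<'E'
from h import *
go([*wf(-105,0),8.5],Rt(0,YAW+np.pi))
E
```

```text
pos [479.1  64.3  15.9] press [-148.7    1.8] shift tool mm [-43.7  -1.8   7.3]
then turn deg [ 0.09 -0.11  0.06]
j [ 0.06  0.41  1.87 -0.    0.86 -2.48] F [-0.5  0.1 -2.3] gap 47.6 t 15.68
```

>>> {"method": "play_rows", "body": {
  "commands": [
    {"x": -0.015,"y": -0.001,"z": 0,"wx": 0,"wy": 0,"wz": 0,"grip": 0.3},
    {"x": -0.015,"y": 0,"z": 0,"wx": 0,"wy": 0,"wz": 0,"grip": 0.3},
    {"x": -0.0137,"y": 0,"z": 0,"wx": 0,"wy": 0,"wz": 0,"grip": 0.3},
    {"x": 0,"y": 0,"z": 0.005,"wx": 0,"wy": 0,"wz": 0,"grip": 0.3},
    {"x": 0,"y": 0,"z": 0.003,"wx": 0,"wy": 0,"wz": 0,"grip": 0.3},
    {"x": 0,"y": 0,"z": 0,"wx": 0,"wy": 0,"wz": 0,"grip": 0.3}
  ]
}}

```text
clock: 16.42
eef_pos: [505.6, 99.4, 9.2]
eef_rot: [-3.141, -0.001, -2.171]
wrist_force: [0.4, -0.4, -3.1]
finger_gap: 47.9
```

```bash
python3 - <<'E'
from h import *
go([*wf(-105,0),8.5],Rt(0,YAW+np.pi))
for n in("top","side"):
    p,d=manip.camera(n); q=proj(n,[*wf(-100,0),40]).astype(int)
    print(q); c=p[q[1]-50:q[1]+50,q[0]-60:q[0]+60,::-1]; cv2.imwrite(f"pics/{n}6.png",cv2.resize(c,None,fx=5,fy=5,interpolation=cv2.INTER_CUBIC))
E
```

```text
pos [505.6  99.4   9.2] press [-104.8   -0.2] shift tool mm [0.2 0.2 0.7]
then turn deg [-0.03 -0.03  0.03]
j [ 0.12  0.48  1.78 -0.    0.88 -2.42] F [ 0.4 -0.4 -3.1] gap 47.9 t 16.43
[294 193]
[325 186]
```

View pics/side6.png

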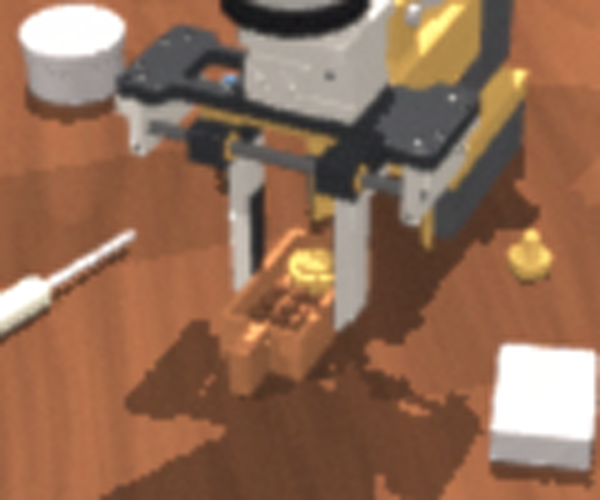

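>>> {"method": "play_rows", "body": {
  "commands": [
    {"x": 0,"y": 0,"z": 0.0015,"wx": 0,"wy": 0,"wz": 0,"grip": 0.3},
    {"x": 0,"y": 0,"z": 0,"wx": 0,"wy": 0,"wz": 0,"grip": 0.3},
    {"x": 0,"y": 0,"z": 0,"wx": 0,"wy": 0,"wz": 0,"grip": 0.9},
    {"x": 0,"y": 0,"z": 0,"wx": 0,"wy": 0,"wz": 0,"grip": 0.9},
    {"x": 0,"y": 0,"z": 0,"wx": 0,"wy": 0,"wz": 0,"grip": 0.9},
    {"x": 0,"y": 0,"z": -0.025,"wx": 0,"wy": 0,"wz": 0,"grip": 0.9},
    {"x": 0,"y": 0,"z": -0.04,"wx": 0,"wy": 0,"wz": 0,"grip": 0.9},
    {"x": 0,"y": 0,"z": -0.04,"wx": 0,"wy": 0,"wz": 0,"grip": 0.9},
    {"x": 0.03,"y": 0,"z": 0,"wx": 0,"wy": 0,"wz": 0,"grip": 0.6},
    {"x": 0.03,"y": 0,"z": 0,"wx": 0,"wy": 0,"wz": 0,"grip": 0.5},
    {"x": 0.03,"y": 0,"z": 0,"wx": 0,"wy": 0,"wz": 0,"grip": 0.5},
    {"x": 0.03,"y": 0,"z": 0,"wx": 0,"wy": 0,"wz": 0,"grip": 0.5},
    {"x": 0,"y": 0,"z": 0,"wx": 0,"wy": 0,"wz": 10,"grip": 0.5},
    {"x": 0,"y": 0,"z": 0,"wx": 0,"wy": 0,"wz": 10,"grip": 0.5},
    {"x": 0,"y": 0,"z": 0,"wx": 0,"wy": 0,"wz": 10,"grip": 0.5},
    {"x": 0,"y": 0,"z": 0,"wx": 0,"wy": 0,"wz": 10,"grip": 0.5}
  ]
}}

```text
clock: 18.52
eef_pos: [438.5, 14.0, 112.9]
eef_rot: [-3.122, -0.004, -2.891]
wrist_force: [0.5, -0.1, -0.0]
finger_gap: 46.8
```

>>> {"method": "play_rows", "body": {
  "commands": [
    {"x": 0,"y": 0,"z": 0,"wx": 0,"wy": 0,"wz": 10,"grip": 0.5},
    {"x": 0,"y": 0,"z": 0,"wx": 0,"wy": 0,"wz": 10,"grip": 0.5},
    {"x": 0,"y": 0,"z": 0,"wx": 0,"wy": 0,"wz": 10,"grip": 0.5},
    {"x": 0,"y": 0,"z": 0,"wx": 0,"wy": 0,"wz": 10,"grip": 0.5},
    {"x": 0,"y": 0,"z": 0,"wx": 0,"wy": 0,"wz": 10,"grip": 0.5},
    {"x": 0,"y": 0,"z": 0,"wx": 0,"wy": 0,"wz": 10,"grip": 0.5},
    {"x": 0,"y": 0,"z": 0,"wx": 0,"wy": 0,"wz": 10,"grip": 0.5},
    {"x": 0,"y": 0,"z": 0,"wx": 0,"wy": 0,"wz": 10,"grip": 0.5},
    {"x": 0,"y": 0,"z": 0,"wx": 0,"wy": 0,"wz": 10,"grip": 0.5},
    {"x": 0,"y": 0,"z": 0,"wx": 0,"wy": 0,"wz": 10,"grip": 0.5},
    {"x": 0,"y": 0,"z": 0,"wx": 0,"wy": 0,"wz": 10,"grip": 0.5},
    {"x": 0,"y": 0,"z": 0,"wx": 0,"wy": 0,"wz": 10,"grip": 0.5},
    {"x": 0,"y": 0,"z": 0,"wx": 0,"wy": 0,"wz": 10,"grip": 0.5},
    {"x": 0,"y": 0,"z": 0,"wx": 0,"wy": 0,"wz": 10,"grip": 0.5},
    {"x": 0,"y": 0,"z": 0,"wx": 0,"wy": 10,"wz": 0,"grip": 0.5},
    {"x": 0,"y": 0,"z": 0,"wx": 0,"wy": 10,"wz": 0,"grip": 0.5},
    {"x": 0,"y": 0,"z": 0,"wx": 0,"wy": 10,"wz": 0,"grip": 0.5},
    {"x": 0,"y": 0,"z": 0,"wx": 0,"wy": 10,"wz": 0,"grip": 0.5},
    {"x": 0,"y": 0,"z": 0,"wx": 0,"wy": 0,"wz": 0,"grip": 0.5}
  ]
}}

```text
clock: 20.9
eef_pos: [437.7, 12.8, 112.0]
eef_rot: [3.129, -0.682, 0.959]
wrist_force: [-1.1, 0.5, -0.2]
finger_gap: 46.9
```

```bash
python3 - <<'E'
from h import *
go([*wf(-226,0),86],Rt(40))
for n in("top","side"):
    p,d=manip.camera(n); np.savez(f"pics/{n}7.npz",p=p,d=d); q=proj(n,[*wf(-105,0),20]).astype(int)
    print(q); c=p[q[1]-40:q[1]+40,q[0]-50:q[0]+50,::-1]; cv2.imwrite(f"pics/{n}7.png",cv2.resize(c,None,fx=7,fy=7,interpolation=cv2.INTER_CUBIC))
E
```

```text
pos [437.7  12.8 112. ] press [-214.5    6.8] shift tool mm [-25.2   6.8  13.1]
then turn deg [ 1.12  0.93 -0.5 ]
j [-0.46  0.1   2.17  0.87  0.94 -0.4 ] F [-1.1  0.5 -0.2] gap 46.9 t 20.9
[295 195]
[324 193]
```

View pics/top7.png

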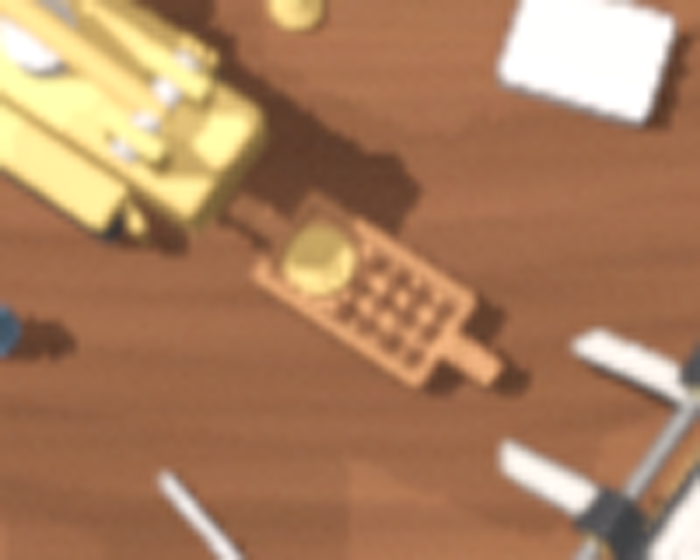

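```bash
python3 - <<'E'
from h import *
p=np.load("pics/top7.npz")["p"]
q=proj("top",[*wf(-105,0),20]).astype(int)
T=lambda X,Y:((X+.5)/7-.5+q[0]-50,(Y+.5)/7-.5+q[1]-40)
b=ray("top",*T(495,368),30);print(pf(b))
for c,d in (((350,218),(470,300)),((260,280),(415,388))):
    r=edge("top",p,T(*c),T(*d),28); print(r[1:],pf(r[0]))
E
```

```text
[-178.81025373   -1.70213645]
(np.float32(54.679512), np.float32(0.06254082)) [-113.15669206  -24.57761411]
(np.float32(55.420036), np.float32(0.08429993)) [-114.33060326   25.5943192 ]
```

>>> {"method": "play_rows", "body": {
  "commands": [
    {"x": -0.0126,"y": 0.0034,"z": 0.0066,"wx": 1.1,"wy": 0.9,"wz": -0.5,"grip": 0.5},
    {"x": -0.0126,"y": 0.0034,"z": 0.0066,"wx": 0,"wy": 0,"wz": 0,"grip": 0.5},
    {"x": 0,"y": 0,"z": 0,"wx": 0,"wy": 0,"wz": 0,"grip": 0.5}
  ]
}}

```text
clock: 21.38
eef_pos: [438.0, 1.4, 86.4]
eef_rot: [3.141, -0.695, 0.975]
wrist_force: [0.2, -1.1, 0.5]
finger_gap: 46.8
```

```bash
python3 - <<'E'
from h import *
go([*wf(-162,0),9],Rt(40))
E
```

```text
pos [438.    1.4  86.4] press [-2.239e+02  2.000e-01] shift tool mm [-2.1  0.4 99.1]
then turn deg [-0.12  0.16  0.22]
j [-0.49  0.18  2.17  0.91  0.94 -0.51] F [ 0.2 -1.1  0.5] gap 46.8 t 21.38
```

>>> {"method": "play_rows", "body": {
  "commands": [
    {"x": -0.002,"y": 0,"z": 0.02,"wx": 0,"wy": 0,"wz": 0,"grip": 0.5},
    {"x": 0,"y": 0,"z": 0.02,"wx": 0,"wy": 0,"wz": 0,"grip": 0.5},
    {"x": 0,"y": 0,"z": 0.02,"wx": 0,"wy": 0,"wz": 0,"grip": 0.5},
    {"x": 0,"y": 0,"z": 0.02,"wx": 0,"wy": 0,"wz": 0,"grip": 0.5},
    {"x": 0,"y": 0,"z": 0.018,"wx": 0,"wy": 0,"wz": 0,"grip": 0.5},
    {"x": 0,"y": 0,"z": 0,"wx": 0,"wy": 0,"wz": 0,"grip": 0.5},
    {"x": 0,"y": 0,"z": 0,"wx": 0,"wy": 0,"wz": 0,"grip": 0.5}
  ]
}}

```text
clock: 22.25
eef_pos: [472.9, 51.8, 11.1]
eef_rot: [3.137, -0.698, 0.977]
wrist_force: [1.1, 0.5, -0.5]
finger_gap: 46.7
```

```bash
python3 - <<'E'
from h import *
go([*wf(-162,0),9],Rt(40))
E
```

```text
pos [472.9  51.8  11.1] press [-1.626e+02 -1.000e-01] shift tool mm [-0.9 -0.1  2. ]
then turn deg [-0.01  0.01  0.3 ]
j [-0.34  0.4   2.14  1.13  0.76 -0.66] F [ 1.1  0.5 -0.5] gap 46.7 t 22.25
```

>>> {"method": "play_rows", "body": {
  "commands": [
    {"x": 0,"y": 0,"z": 0.001,"wx": 0,"wy": 0,"wz": 0.2,"grip": 0.0},
    {"x": 0,"y": 0,"z": 0,"wx": 0,"wy": 0,"wz": 0,"grip": 0.0},
    {"x": 0,"y": 0,"z": 0,"wx": 0,"wy": 0,"wz": 0,"grip": 0.0},
    {"x": 0,"y": 0,"z": 0,"wx": 0,"wy": 0,"wz": 0,"grip": 0.0},
    {"x": 0,"y": 0,"z": 0,"wx": 0,"wy": 0,"wz": 0,"grip": 0.0},
    {"x": 0,"y": 0,"z": 0,"wx": 0,"wy": 0,"wz": 0,"grip": 0.0},
    {"x": 0.0153,"y": 0,"z": 0.0129,"wx": 0,"wy": 0,"wz": 0,"grip": 0.0},
    {"x": 0.0115,"y": 0,"z": 0.0096,"wx": 0,"wy": 0,"wz": 0,"grip": 0.0},
    {"x": 0,"y": 0,"z": 0,"wx": 0,"wy": 0,"wz": 0,"grip": 0.0}
  ],
  "squeeze": 25
}}

```text
clock: 23.38
eef_pos: [492.9, 81.9, 9.6]
eef_rot: [3.141, -0.698, 0.973]
wrist_force: [1.5, 1.3, 1.7]
finger_gap: 11.6
```

```bash
python3 - <<'E'
from h import *
go([*wf(-33,0),10],Rt(40))
for n in("top","side"):
    p,d=manip.camera(n); np.savez(f"pics/{n}8.npz",p=p,d=d); q=proj(n,[*wf(-60,0),20]).astype(int)
    print(q); c=p[q[1]-40:q[1]+40,q[0]-50:q[0]+50,::-1]; cv2.imwrite(f"pics/{n}8.png",cv2.resize(c,None,fx=7,fy=7,interpolation=cv2.INTER_CUBIC))
E
```

```text
pos [492.9  81.9   9.6] press [-126.3    0.3] shift tool mm [71.8  0.6 59.7]
then turn deg [-0.08 -0.02  0.11]
j [-0.25  0.43  2.11  1.17  0.72 -0.61] F [1.5 1.3 1.7] gap 11.6 t 23.38
[284 187]
[331 185]
```

View pics/top8.png

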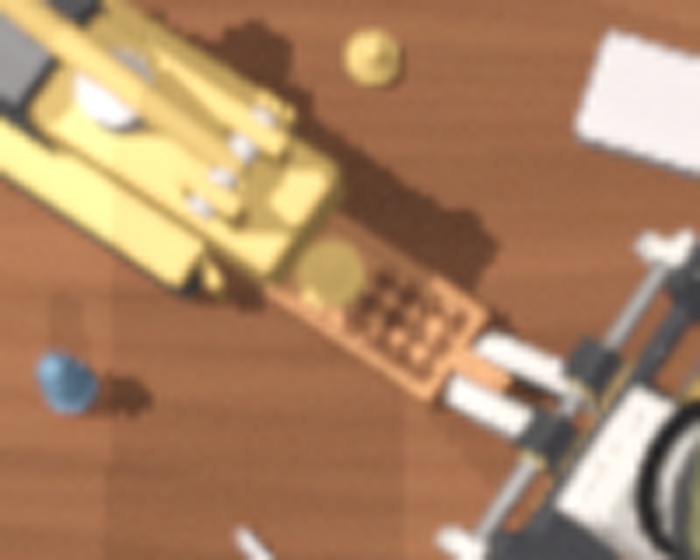

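View pics/side8.png

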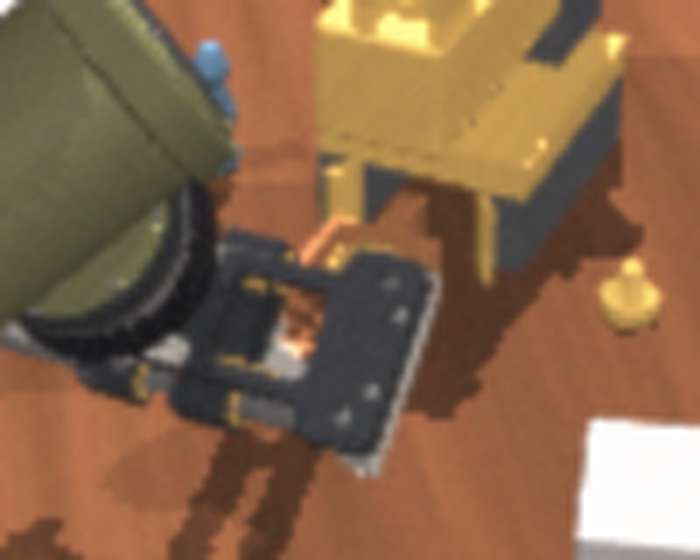

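>>> {"method": "play_rows", "body": {
  "commands": [
    {"x": 0.0092,"y": 0,"z": 0.0077,"wx": 0,"wy": 0,"wz": 0,"grip": 0.0},
    {"x": 0.0092,"y": 0,"z": 0.0077,"wx": 0,"wy": 0,"wz": 0,"grip": 0.0},
    {"x": 0.0092,"y": 0,"z": 0.0077,"wx": 0,"wy": 0,"wz": 0,"grip": 0.0},
    {"x": 0.0046,"y": 0,"z": 0.0039,"wx": 0,"wy": 0,"wz": 0,"grip": 0.0},
    {"x": 0,"y": 0,"z": 0,"wx": 0,"wy": 0,"wz": 0,"grip": 0.0}
  ]
}}

```text
clock: 24.1
eef_pos: [516.6, 115.8, 9.6]
eef_rot: [3.141, -0.698, 0.971]
wrist_force: [2.0, 2.3, 1.3]
finger_gap: 11.7
```

```bash
python3 - <<'E'
from h import *
go([*wf(-33,0),10],Rt(40))
f=manip.read_state()["wrist_force"];print("Fx,Fy press",f[:2]@EX,f[:2]@EY)
E
```

```text
pos [516.6 115.8   9.6] press [-85.1  -0. ] shift tool mm [40.2  0.  33.2]
then turn deg [-0.02 -0.01  0.04]
j [-0.15  0.46  2.05  1.2   0.67 -0.55] F [2.  2.3 1.3] gap 11.7 t 24.1
Fx,Fy press 3.050374967914535 -0.32163243902495603
```

>>> {"method": "play_rows", "body": {
  "commands": [
    {"x": 0.0092,"y": 0,"z": 0.0077,"wx": 0,"wy": 0,"wz": 0,"grip": 0.0},
    {"x": 0.0092,"y": 0,"z": 0.0077,"wx": 0,"wy": 0,"wz": 0,"grip": 0.0},
    {"x": 0.0092,"y": 0,"z": 0.0077,"wx": 0,"wy": 0,"wz": 0,"grip": 0.0},
    {"x": 0.0061,"y": 0,"z": 0.0051,"wx": 0,"wy": 0,"wz": 0,"grip": 0.0},
    {"x": 0,"y": 0,"z": 0,"wx": 0,"wy": 0,"wz": 0,"grip": 0.0}
  ]
}}

```text
clock: 24.72
eef_pos: [541.3, 152.1, 9.6]
eef_rot: [3.141, -0.698, 0.971]
wrist_force: [2.2, 1.8, 1.6]
finger_gap: 12.3
```

>>> {"method": "play_rows", "body": {
  "commands": [
    {"x": 0.0023,"y": 0,"z": 0.0019,"wx": 0,"wy": 0,"wz": 0,"grip": 0.0},
    {"x": 0.0023,"y": 0,"z": 0.0019,"wx": 0,"wy": 0,"wz": 0,"grip": 0.0},
    {"x": 0,"y": 0,"z": 0,"wx": 0,"wy": 0,"wz": 0,"grip": 0.0}
  ]
}}

```text
clock: 25.1
eef_pos: [544.6, 156.6, 9.6]
eef_rot: [3.141, -0.698, 0.971]
wrist_force: [0.5, -1.1, 2.4]
finger_gap: 12.1
```

```bash
python3 - <<'E'
from h import *
go([*wf(-33,0),10],Rt(40))
f=manip.read_state()["wrist_force"];print("Fx,Fy press",f[:2]@EX,f[:2]@EY)
E
```

```text
pos [544.6 156.6   9.6] press [-35.5  -0.1] shift tool mm [ 2.2 -0.1  1.3]
then turn deg [0.   0.01 0.02]
j [-0.05  0.49  1.98  1.21  0.63 -0.46] F [ 0.5 -1.1  2.4] gap 12.1 t 25.1
Fx,Fy press -0.63997170522191 -1.043708549391611
```

Small steps to find the stop.

>>> {"method": "play_rows", "body": {
  "commands": [
    {"x": 0.0015,"y": 0,"z": 0.0013,"wx": 0,"wy": 0,"wz": 0,"grip": 0.0},
    {"x": 0.0015,"y": 0,"z": 0.0013,"wx": 0,"wy": 0,"wz": 0,"grip": 0.0},
    {"x": 0,"y": 0,"z": 0,"wx": 0,"wy": 0,"wz": 0,"grip": 0.0}
  ]
}}

```text
clock: 25.48
eef_pos: [546.9, 160.0, 9.6]
eef_rot: [3.141, -0.698, 0.971]
wrist_force: [-0.2, -2.7, 3.6]
finger_gap: 12.0
```

>>> {"method": "play_rows", "body": {
  "commands": [
    {"x": 0.0015,"y": 0,"z": 0.0013,"wx": 0,"wy": 0,"wz": 0,"grip": 0.0},
    {"x": 0,"y": 0,"z": 0,"wx": 0,"wy": 0,"wz": 0,"grip": 0.0}
  ]
}}

```text
clock: 25.72
eef_pos: [548.1, 161.6, 9.6]
eef_rot: [3.141, -0.698, 0.971]
wrist_force: [-0.6, -2.5, 4.5]
finger_gap: 11.7
```

>>> {"method": "play_rows", "body": {
  "commands": [
    {"x": 0.0015,"y": 0,"z": 0.0013,"wx": 0,"wy": 0,"wz": 0,"grip": 0.0},
    {"x": 0,"y": 0,"z": 0,"wx": 0,"wy": 0,"wz": 0,"grip": 0.0}
  ]
}}

```text
clock: 25.98
eef_pos: [549.2, 163.3, 9.6]
eef_rot: [3.141, -0.698, 0.971]
wrist_force: [-1.1, -2.1, 5.4]
finger_gap: 11.7
```

>>> {"method": "play_rows", "body": {
  "commands": [
    {"x": 0.0015,"y": 0,"z": 0.0011,"wx": 0,"wy": 0,"wz": 0,"grip": 0.0},
    {"x": 0,"y": 0,"z": 0,"wx": 0,"wy": 0,"wz": 0,"grip": 0.0}
  ]
}}

```text
clock: 26.22
eef_pos: [550.0, 164.5, 9.6]
eef_rot: [3.141, -0.698, 0.971]
wrist_force: [-7.1, -8.9, 8.7]
finger_gap: 11.9
```

>>> {"method": "play_rows", "body": {
  "commands": [
    {"x": 0.0015,"y": 0,"z": 0.0011,"wx": 0,"wy": 0,"wz": 0,"grip": 0.0},
    {"x": 0,"y": 0,"z": 0,"wx": 0,"wy": 0,"wz": 0,"grip": 0.0}
  ]
}}

```text
clock: 26.48
eef_pos: [550.6, 165.4, 9.5]
eef_rot: [3.141, -0.697, 0.97]
wrist_force: [-15.9, -18.9, 17.0]
finger_gap: 11.6
```

```bash
python3 - <<'E'
from h import *
go([*wf(-33,0),10],Rt(40))
for n in("top","side"):
    p,d=manip.camera(n); np.savez(f"pics/{n}9.npz",p=p,d=d); q=proj(n,[*wf(-30,0),20]).astype(int)
    print(q); c=p[q[1]-30:q[1]+30,q[0]-40:q[0]+40,::-1]; cv2.imwrite(f"pics/{n}9.png",cv2.resize(c,None,fx=9,fy=9,interpolation=cv2.INTER_CUBIC))
E
```

```text
pos [550.6 165.4   9.5] press [-25.   -0.1] shift tool mm [-5.8 -0.1 -5.5]
then turn deg [ 0.02  0.08 -0.  ]
j [-0.03  0.5   1.97  1.2   0.62 -0.44] F [-15.9 -18.9  17. ] gap 11.6 t 26.48
[276 182]
[335 179]
```

View pics/top9.png

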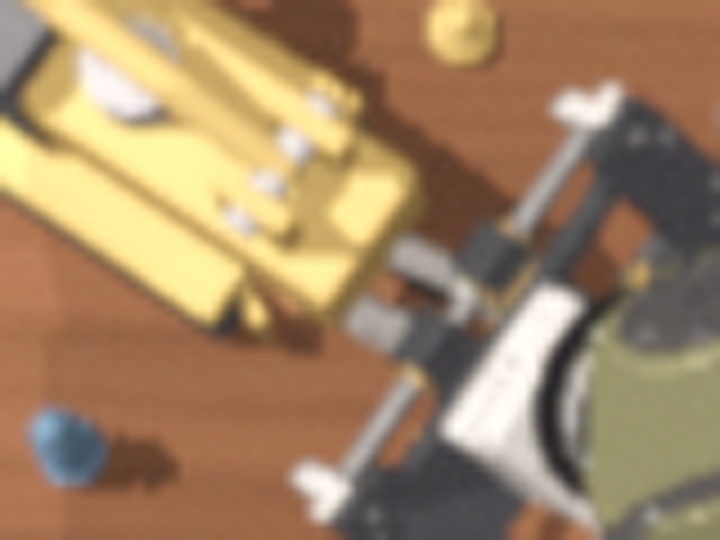

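View pics/side9.png

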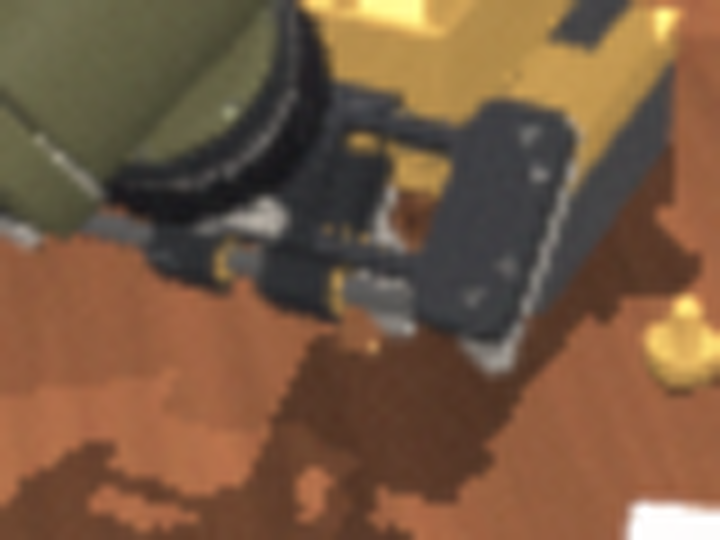

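>>> {"method": "play_rows", "body": {
  "commands": [
    {"x": 0,"y": 0,"z": 0,"wx": 0,"wy": 0,"wz": 0,"grip": 0.4},
    {"x": 0,"y": 0,"z": 0,"wx": 0,"wy": 0,"wz": 0,"grip": 0.4},
    {"x": 0,"y": 0,"z": 0,"wx": 0,"wy": 0,"wz": 0,"grip": 0.4},
    {"x": 0,"y": 0,"z": -0.02,"wx": 0,"wy": 0,"wz": 0,"grip": 0.4},
    {"x": 0,"y": 0,"z": -0.04,"wx": 0,"wy": 0,"wz": 0,"grip": 0.4},
    {"x": 0,"y": 0,"z": -0.05,"wx": 0,"wy": 0,"wz": 0,"grip": 0.4},
    {"x": 0,"y": 0,"z": -0.05,"wx": 0,"wy": 0,"wz": 0,"grip": 0.4},
    {"x": 0,"y": 0,"z": -0.05,"wx": 0,"wy": 0,"wz": 0,"grip": 0.4},
    {"x": 0,"y": 0.05,"z": 0,"wx": 0,"wy": 0,"wz": 0,"grip": 0.4},
    {"x": 0,"y": 0.05,"z": 0,"wx": 0,"wy": 0,"wz": 0,"grip": 0.4},
    {"x": 0,"y": 0,"z": 0,"wx": 0,"wy": 0,"wz": 0,"grip": 0.4}
  ]
}}

```text
clock: 27.95
eef_pos: [559.0, -2.6, 170.1]
eef_rot: [-3.142, -0.698, 0.97]
wrist_force: [-0.5, -0.4, 0.2]
finger_gap: 37.7
```

```bash
python3 - <<'E'
from h import *
go([*wf(-33,0),10],Rt(40))
for n in("top","side"):
    p,d=manip.camera(n); np.savez(f"pics/{n}10.npz",p=p,d=d); q=(275,165) if n=="top" else (355,165)
    c=p[q[1]-30:q[1]+30,q[0]-40:q[0]+40,::-1]; cv2.imwrite(f"pics/{n}10.png",cv2.resize(c,None,fx=10,fy=10,interpolation=cv2.INTER_CUBIC))
    cv2.imwrite(f"pics/{n}10f.png",p[...,::-1])
E
```

```text
pos [559.   -2.6 170.1] press [-158.8 -101.9] shift tool mm [  -6.6 -102.   203.5]
then turn deg [ 0.02  0.01 -0.03]
j [-0.38  0.26  1.81  0.81  1.05 -0.19] F [-0.5 -0.4  0.2] gap 37.7 t 27.95
```

View pics/side10.png

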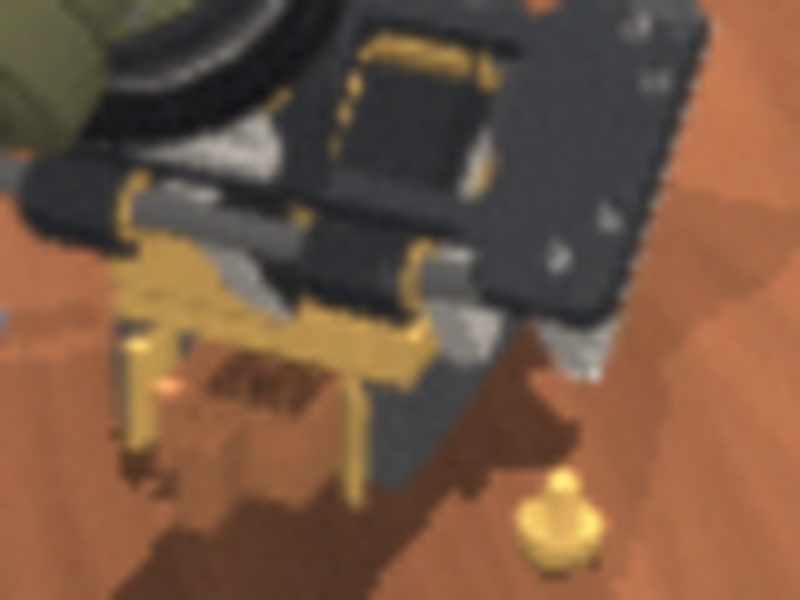

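View pics/top10f.png

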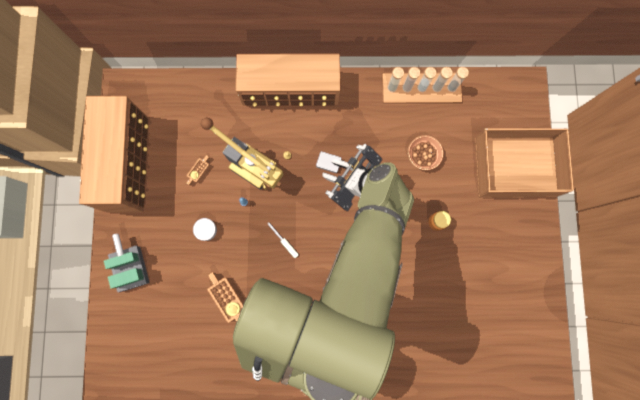

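```bash
python3 - <<'E'
from h import *
s=lambda X,Y,z: pf(ray("side",(X+.5)/10-.5+315,(Y+.5)/10-.5+135,z))
print("init",s(188,545,1)); 
for Y in(520,527,533): print("now",s(195,Y,1))
a=np.load("pics/side0.npz")["p"][135:195,315:395,::-1];b=np.load("pics/side10.npz")["p"][135:195,315:395,::-1]
c=np.hstack([a[20:,5:45],b[20:,5:45]]);cv2.imwrite("pics/cmp.png",cv2.resize(c,None,fx=10,fy=10,interpolation=cv2.INTER_CUBIC))
t=np.load("pics/top10.npz")["p"][150:200,250:300,::-1];t0=np.load("pics/top0.npz")["p"][150:200,250:300,::-1]
cv2.imwrite("pics/cmpt.png",cv2.resize(np.hstack([t0,t]),None,fx=8,fy=8,interpolation=cv2.INTER_CUBIC))
E
```

```text
init [-50.32628545  -1.90452814]
now [-38.23625887   1.43029483]
now [-4.14053138e+01 -1.99330319e-02]
now [-44.10909465  -1.25724142]
```

View pics/cmp.png

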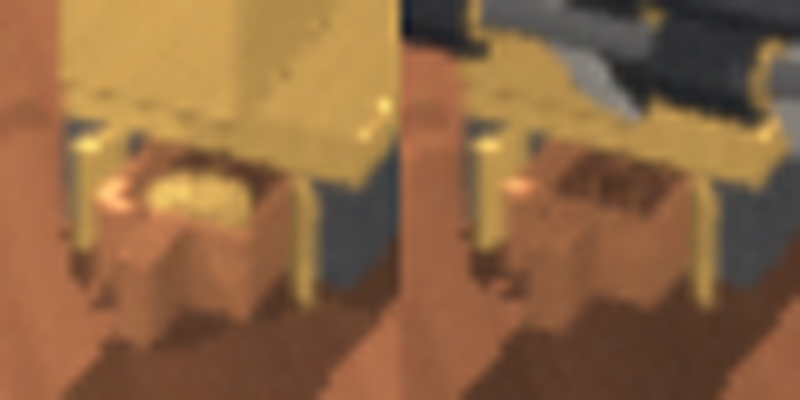

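View pics/cmpt.png

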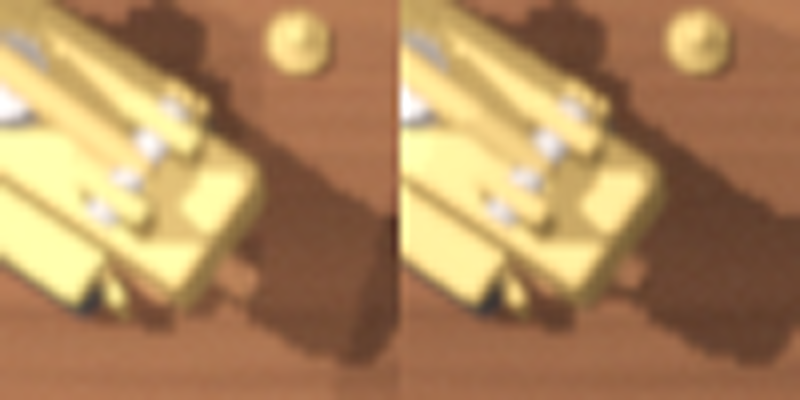

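```bash
python3 - <<'E'
from h import *
a=np.load("pics/top0.npz")["p"].astype(int);b=np.load("pics/top10.npz")["p"].astype(int)
# bystander shift by phase correlation on grey patches
g=lambda x:cv2.cvtColor(x.astype(np.uint8),cv2.COLOR_RGB2GRAY).astype(np.float32)
for nm,u,v,r in(("imam",244,202,9),("cap",287,155,9),("awl",283,241,20),("tin",204,230,16),("bowl",425,153,22)):
    f=lambda x:g(x)[v-r:v+r,u-r:u+r]
    print(nm,cv2.phaseCorrelate(f(a),f(b)))
s=manip.read_state(); print(s["wrist_force"].round(1),abs(s["qd"]).max(),s["clock"])
print(manip.sign_off())
E
```

```text
imam ((-0.2923297527029316, 0.25936796557601305), 0.9953168542296799)
cap ((-0.03553233940210987, 0.23633385743743318), 0.9829373072694849)
awl ((0.04420963605942774, -0.09676763231452767), 0.8686001169681549)
tin ((0.042189422141477806, -0.046312548772664996), 1.0048872018232942)
bowl ((0.5058086559920376, 0.49770744462415806), 0.9937841086917454)
[ 0.3  0.3 -0. ] 0.02559010400018909 28.05
the job is handed in; nothing more can be done
None
```

The tray is turned round and pushed fully home against the stop, seat end first, and released. The job was handed in at about 28 s of the 72 s allowed. I pulled it out leaning under the press head, lifted it level by the body, turned it 180° and set it down. Then I gripped the bead-end tab and slid it in.

Last checks:
- **Against the stop:** the push force stayed at a few newtons through the tunnel, then rose sharply to about 25 N along the axis. After release the outer tab tip measured about -42 mm in the press frame, against -46 mm nominal. It lies a little deeper than the tray started. I put the 4 mm difference down to the uncertainty of my press pose: my two camera views disagreed by up to about 5 mm there.
- **Right side up:** the tray looks level, with the bead end outward at the mouth, so the finial seat is inside. The seat itself is hidden, so I could not see it under the ram.
- **Other things on the ledge:** imam piece, finial cap, awl, tin and bowl show image shifts of at most 0.7 px. I put that down to lighting and image noise rather than movement. The anvil and jar I checked only by eye, and they look unmoved.
- **Hand:** the gripper is clear of everything and the wrist force is near zero.

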